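Assemble the jar rack and load the jars

ROBOT

A 7-joint arm with a two-finger parallel gripper is mounted at the origin on a cart in front of the work surface, level with it; the furniture and walls round the work are solid. World frame = base frame: x ahead of the robot, y to its left, z up, the work surface at z = 0. Lengths are in m, angles in rad, forces in N, time in s.
With the tool pointing down it reaches from about 0.4 to 0.9 m from the base axis. Payload 5.6 kg.
Tool frame: the origin (TCP) lies on the front face of the gripper's body, between the roots of the fingers; the fingertips stand 88 mm ahead of it and the grasp point (between the pads) lies 69 mm ahead of it; z points along the fingers, y is the line along which they close (so a half turn about z gives the same grasp; the last joint's range is limited). The gripper opens to 92 mm and grips with 3 to 60 N. Pads are 20 mm wide; open, the fingers measure 128 mm over their backs; the gripper's body (75 mm by 189 mm) begins 69 mm behind the grasp point.
Start: joints at [-1.241, 0.468, -0.012, 1.603, 0.006, 1.071, -0.056], TCP at [0.237, 0.605, 0.303] pointing down, gripper open.
Joint ranges: [-2.53, 2.53], [-0.31, 2.02], [-1.57, 1.55], [0.28, 2.44], [-1.29, 4.43], [0.15, 1.84], [-2.92, 2.92]. Speed limits (rad/s): [2.57, 2.57, 3.14, 3.14, 3.14, 3.14, 3.14].

INTERFACE

Orientations are given as a 3x3 rotation matrix whose columns are the frame's x, y, z axes.
In Python, from plant import manip gives the robot as it stands.
- The arm moves only by the tool drive_tool, never from a script. Its argument "plan" is a list of rows, each a list of 7 numbers: the shift along the tool's x, y, z in units of 0.2 m (1.0 is 0.2 m), then the turn, a rotation vector about the tool's x, y, z in units of 90 degrees (1.0 is 90 degrees), then the opening, from 0 (shut) to 1 (fully open). A call has 1 to 5 rows; each row is the pose to reach, as a shift and turn from the pose commanded when the call began, along the tool's axes at that moment; what a row does not reach only later rows make up. A row lasts 1/8 s, in which the tool goes at most 62.5 mm and 10.7 degrees, less where a joint would pass 70% of its speed; a pose out of reach is approached as far as the arm can. A call with a number of a shift or a turn outside -1 to 1 is refused whole. A call with a gripper value outside its range is refused whole. The fingers move at their own pace and stop on an object; "grip_force" is the grip in N (left out, the last holds). Time passes only in rows, so rows that repeat a pose let the fingers close. It gives the time, the measured TCP pose, the force, the opening and the grip force at its end, in the units of the state.
- manip.get_state(): the state, without advancing time (a new reading comes with each control period).
- manip.grab_frame(name): name is "side" or "top"; returns a dict with "color" (384x512x3 uint8, blue, green, red), "z_map" (384x512 float32, m along the optical axis (not along the pixel's ray), 0 where there is no reading), "fov_y" (degrees; the focal length in pixels is half the picture's height over the tangent of half this angle, whatever the lens; pixels are square), "cx", "cy" (the principal point, pixels), "dist" ([k1, k2, p1, p2, k3] as OpenCV has them; the pictures are not rectified), "position" and "attitude" of the camera in the world. Camera axes: x right, y up, looking along -z (the intrinsics and any distortion apply to the point x, -y, -z); pixel columns grow to the right and rows downward; lengths in m; the calibration is good to about 2 mm. A picture is of the moment at which its call begins.
- manip.close_job(): hands the job in; it is judged then, once.
The state is a dict: "t": time; "joint_positions": joint angles; "qvel": joint speeds; "tau": joint torques, N m; "tcp_pos": TCP position; "orientation": TCP orientation; "ft_force": force on the tool from outside, world axes, zero at the start; "wrist_torque": the same for the moment, N m; "grip_width": finger opening in m; "finger_force": force on a finger pad.
Only numpy, scipy, OpenCV 4.12 (cv2) and the standard library are available. Lean on these libraries where they do the work, as an engineer would, in place of code of your own. Each camera call takes 0.05 s, during which the arm holds its last target. There are 200 camera calls.

TASK

Lower the loose holed deck onto the rack base at the middle of the worktop so that its end holes go over the two locating pins and it rests flush on both end blocks, then push both lock pins from the small stand fully home through the deck into the bores of the rack. Only after that put every squat glass jar that stands on the worktop upright into a jar hole of the rack, one per hole, any jar in any hole, until it stands on the rack's board. Handle the glass jars gently, do not drop them, and leave everything else where it is.

Things in the scene. Friction and masses are not known exactly. Their poses are not given: they have to be found in the camera images.
- rack: Rack base, fixed: a board 84 (x) by 346 mm (y), upper face 14 mm above the worktop, with an end block 80 (x) by 30 mm (y) at y = +-158 mm, block tops 30 mm up. Origin under the middle, at worktop height; y along the rack, z up, yaw within 0.15 rad of 0. Each block has a fixed upright steel locating pin (12 mm thick, 30 to 50 mm up, top 6 mm tapered) and an upright bore (17 mm wide, 16 mm deep).
- locpin_a (a point): Tip (top centre) of the fixed locating pin at x = +20, y = +158 mm in the rack's frame; 50 mm above the worktop.
- locpin_b (a point): Tip (top centre) of the fixed locating pin at x = -20, y = -158 mm in the rack's frame; 50 mm above the worktop.
- bore_a (a point): Centre of the mouth of the lock pin bore at x = -20, y = +158 mm in the rack's frame; 30 mm above the worktop. With the deck seated the way to it goes through a 17.5 mm hole in the deck, whose top is then 40 mm above the worktop.
- bore_b (a point): Centre of the mouth of the lock pin bore at x = +20, y = -158 mm in the rack's frame; 30 mm above the worktop. With the deck seated the way to it goes through a 17.5 mm hole in the deck, whose top is then 40 mm above the worktop.
- well0 (a point): Centre, on the rack board's upper face (14 mm above the worktop), of jar place 0, at y = -113 mm in the rack's frame. With the deck seated a 56 mm round hole of the deck (30 to 40 mm above the worktop) is over it.
- well1 (a point): Centre, on the rack board's upper face (14 mm above the worktop), of jar place 1, at y = -51 mm in the rack's frame. With the deck seated a 56 mm round hole of the deck (30 to 40 mm above the worktop) is over it.
- well2 (a point): Centre, on the rack board's upper face (14 mm above the worktop), of jar place 2, at y = 51 mm in the rack's frame. With the deck seated a 56 mm round hole of the deck (30 to 40 mm above the worktop) is over it.
- well3 (a point): Centre, on the rack board's upper face (14 mm above the worktop), of jar place 3, at y = 113 mm in the rack's frame. With the deck seated a 56 mm round hole of the deck (30 to 40 mm above the worktop) is over it.
- deck_tab (a point): Grip tab centre of the loose deck: a light-wood plate 80 (x) by 346 (y) by 10 mm, 0.3 kg, flat on the worktop before the rack; four 56 mm jar holes, at each end a locating and a lock pin hole. The tab, 12 (x) by 30 (y) mm, rises 36 mm from the plate; this point is 27 mm over the underside (57 mm over the worktop when seated). Axes: y along the deck, z up. Same after a half turn: fits either way round.
- deck_hole_a (a point): Centre, on the deck's underside, of a locating hole (15 mm wide) at x = +20, y = +158 mm from the deck's middle. Goes over either locating pin. The lock pin holes lie at the mirrored x.
- deck_hole_b (a point): Centre, on the deck's underside, of a locating hole (15 mm wide) at x = -20, y = -158 mm from the deck's middle. Goes over either locating pin. The lock pin holes lie at the mirrored x.
- lockpin0_head (a point): Centre of the upright dark knob (20 mm thick, 30 mm tall) of lock pin 0, 80 g. Under it a collar 26 mm wide, 4 mm thick (underside 19 mm below this point), then a steel shank 14 mm thick, 24 mm long, last 6 mm tapered. Both pins are alike and start in a fixed stand (40 x 100 x 40 mm) at the left, this point 59 mm above the worktop; home through the deck it is 59 mm up.
- lockpin1_head (a point): Centre of the upright dark knob (20 mm thick, 30 mm tall) of lock pin 1, 80 g. Under it a collar 26 mm wide, 4 mm thick (underside 19 mm below this point), then a steel shank 14 mm thick, 24 mm long, last 6 mm tapered. Both pins are alike and start in a fixed stand (40 x 100 x 40 mm) at the left, this point 59 mm above the worktop; home through the deck it is 59 mm up.
- jar0_mid (a point): Centre of squat storage jar 0 (glass with steel cap, 50 mm thick from foot to cap, 62 mm tall, 0.15 kg), 31 mm above its foot, on the worktop left of the rack; 45 mm up when in the rack. Three or four jars are there (absent: None). Fragile: grip with 8 to 15 N; a grip over 25 N, a push over 35 N on the rack, or a drop of over 15 mm into it (over 0.5 m/s) cracks it.
- jar1_mid (a point): Centre of squat storage jar 1 (glass with steel cap, 50 mm thick from foot to cap, 62 mm tall, 0.15 kg), 31 mm above its foot, on the worktop left of the rack; 45 mm up when in the rack. Three or four jars are there (absent: None). Fragile: grip with 8 to 15 N; a grip over 25 N, a push over 35 N on the rack, or a drop of over 15 mm into it (over 0.5 m/s) cracks it.
- jar2_mid (a point): Centre of squat storage jar 2 (glass with steel cap, 50 mm thick from foot to cap, 62 mm tall, 0.15 kg), 31 mm above its foot, on the worktop left of the rack; 45 mm up when in the rack. Three or four jars are there (absent: None). Fragile: grip with 8 to 15 N; a grip over 25 N, a push over 35 N on the rack, or a drop of over 15 mm into it (over 0.5 m/s) cracks it.
- jar3_mid (a point): Centre of squat storage jar 3 (glass with steel cap, 50 mm thick from foot to cap, 62 mm tall, 0.15 kg), 31 mm above its foot, on the worktop left of the rack; 45 mm up when in the rack. Three or four jars are there (absent: None). Fragile: grip with 8 to 15 N; a grip over 25 N, a push over 35 N on the rack, or a drop of over 15 mm into it (over 0.5 m/s) cracks it.
- tea2_pt (a point): Bystander, to be left alone: a small carton, 102 x 53 x 60 mm, behind the jars. The point is 30 mm above its foot.
- tea_pt (a point): Bystander, to be left alone: a small carton, 102 x 53 x 60 mm, behind the rack. The point is 30 mm above its foot.
- green_carton_pt (a point): Bystander, to be left alone: a small carton, 107 x 55 x 52 mm, on the hob. The point is 30 mm above its foot.

How it is judged:
By the outcome, as a careful person would: the job done as asked, in the order asked, and still so for the second after the job is handed in, with the robot touching nothing.
Of jar0, jar1, jar2, jar3 only 3 to 4 are there at a start; the rules pass over those that are not, and their reading is None.
At some moment in a run one of deck, jar0, jar1, jar2, jar3 may be knocked a few centimetres aside while the robot is not near it.
It also fails if it takes over 208 s, if anything falls off the work surface, if the arm or the gripper's body presses on something with over 40 N, if the wrist force passes 120 N, or if a joint passes its speed limit or range.

## Working session

There is one attempt and no reset: what is moved stays moved. The work goes in short steps, Python scripts to look and compute and a tool call to move; the robot and the scene stay as the last step left them, time stands still between calls to the robot, and variables do not carry over. Pictures are saved under pics/ and viewed, at most 14 in all, crops included, and the job is handed in when it is done.

Besides the shell and the picture viewer there is one more tool, called as a command line: name --pt "numbers of a row" for each row, then --argument value for the rest. drive_tool: Moves the arm, as the interface text tells. Shifts and turns lie within -1 to 1; 1 stands for 0.2 m of shift or 90 degrees of turn. Its arguments: {"type":"object","properties":{"plan":{"type":"array","items":{"type":"array","items":{"type":"number","minimum":-1,"maximum":1}}},"grip_force":{"type":"number"}},"required":["plan"]}

```bash
ls; mkdir -p pics
cat > h.py <<'E'
import numpy as np, cv2, pickle
from plant import manip
def grab(n):
    f=manip.grab_frame(n); return f
def K(f):
    F=192/np.tan(np.radians(f['fov_y'])/2); return np.array([[F,0,f['cx']],[0,F,f['cy']],[0,0,1.]])
def cloud(f):
    h,w=f['z_map'].shape
    u,v=np.meshgrid(np.arange(w),np.arange(h))
    p=cv2.undistortPoints(np.stack([u,v],-1).reshape(-1,1,2).astype(np.float64),K(f),np.array(f['dist'],float)).reshape(h,w,2)
    z=f['z_map']; c=np.stack([p[...,0]*z,-p[...,1]*z,-z],-1)
    P=c@np.array(f['attitude']).T+np.array(f['position']); P[z==0]=np.nan
    return P
E
python3 - <<'E'
from h import *
s=manip.get_state(); print({k:np.round(v,3).tolist() for k,v in s.items()})
for n in("top","side"):
    f=grab(n); pickle.dump(f,open(n+'.pkl','wb')); cv2.imwrite(f'pics/{n}0.png',f['color'])
    print(n,f['fov_y'],f['cx'],f['cy'],f['dist'],f['position'],f['attitude'])
E
```

```text
pics
{'t': 0.0, 'joint_positions': [-1.241, 0.468, -0.012, 1.604, 0.006, 1.071, -0.056], 'qvel': [0.0, -0.0, 0.002, -0.0, -0.001, 0.001, -0.0], 'tau': [-0.001, -52.056, -0.013, -24.375, -0.057, 0.017, 0.0], 'tcp_pos': [0.237, 0.605, 0.302], 'orientation': [[-0.931, 0.364, -0.001], [0.364, 0.931, -0.002], [-0.0, -0.002, -1.0]], 'ft_force': [0.599, -0.275, 0.306], 'wrist_torque': [-0.015, 0.026, 0.016], 'finger_force': 0.0, 'grip_width': 0.092}
top 51.30202459075968 259.47438719017214 193.77984075711993 [0.0371321 0.        0.        0.        0.       ] [0.36591675 0.12111601 1.20922383] [[-0.02896098  0.98447826 -0.17310062]
 [-0.99957783 -0.02812011  0.00730856]
 [ 0.00232751  0.1732392   0.98487703]]
side 45.417571711770044 256.51300574918196 182.37995753908567 [0.02885581 0.         0.         0.         0.        ] [-0.09881637 -0.77916901  0.93348951] [[ 0.80862712  0.3532015  -0.47050067]
 [-0.58811003  0.50672862 -0.63035918]
 [ 0.01577235  0.78643169  0.61747585]]
```

View pics/top0.png

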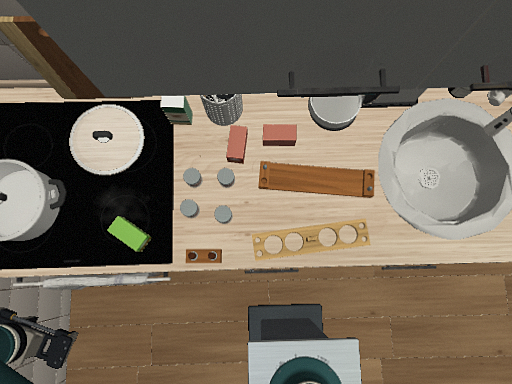

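View pics/side0.png

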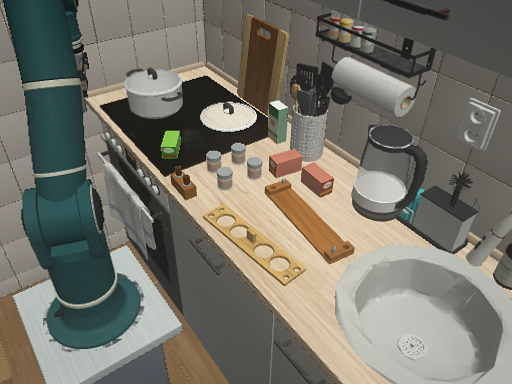

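The top view shows the deck from (254,245) to (369,232) with its tab at (311,238). The rack runs from (260,175) to (374,184). The four jars are at (192,176), (226,176), (189,208) and (223,213), and the lock pins at (193,255) and (212,255). The side view shows the same things, with nothing hidden.

```bash
cat > m.py <<'E'
from h import *
T=lambda P,x0,x1,y0,y1,z0,z1:P[(P[...,0]>x0)&(P[...,0]<x1)&(P[...,1]>y0)&(P[...,1]<y1)&(P[...,2]>z0)&(P[...,2]<z1)]
def rect(Q,L=None):
    (c,s,a)=cv2.minAreaRect((Q[:,:2]*1000).astype(np.float32))
    if s[0]>s[1]: a-=90
    # a: direction angle of short side in deg
    return np.round(c,1),np.round(sorted(s),1),round(((a+45)%90)-45,2)
def px(P,u,v): return P[v,u]
E
python3 - <<'E'
from m import *
np.set_printoptions(suppress=True,precision=4)
f=pickle.load(open('top.pkl','rb'));P=cloud(f)
for n,(u,v) in dict(tab=(311,238),deckL=(256,245),deckR=(367,233),rackL=(262,175),rackR=(372,184),board=(318,180),j0=(192,176),j1=(226,176),j2=(189,208),j3=(223,213),p0=(193,255),p1=(212,255),table=(300,210),tea2=(237,143),tea=(280,134),green=(130,233)).items():
    print(n,P[v,u])
g=pickle.load(open('side.pkl','rb'));Q=cloud(g)
for n,(u,v) in dict(tab=(251,236),table=(350,290),rackR=(330,255),j=(213,156)).items(): print('side',n,Q[v,u])
for R in(P,Q):
    t=T(R,.25,.8,-.2,.35,-.02,.02); print(len(t),np.percentile(t[:,2],[5,25,50,75,95]))
E
```

```text
tab [ 0.4362 -0.0331  0.0444]
deckL [0.4223 0.127  0.0096]
deckR [ 0.4485 -0.2048  0.012 ]
rackL [0.6306 0.1031 0.0297]
rackR [ 0.5933 -0.226   0.03  ]
board [ 0.6141 -0.068   0.0113]
j0 [0.6252 0.3082 0.066 ]
j1 [0.6234 0.2093 0.0615]
j2 [0.5318 0.3176 0.0613]
j3 [0.5141 0.2194 0.0632]
p0 [0.3967 0.3037 0.0753]
p1 [0.395  0.2504 0.0766]
table [ 0.5248 -0.01   -0.0005]
tea2 [0.7221 0.1749 0.0646]
tea [0.7483 0.0458 0.0588]
green [0.4648 0.4853 0.0602]
side tab [ 0.4331 -0.0461  0.0339]
side table [ 0.5375 -0.3271  0.0136]
side rackR [ 0.5678 -0.2201  0.0276]
side j [0.5319 0.3101 0.0596]
22548 [-0.003  -0.0005  0.0014  0.0044  0.0151]
15155 [-0.0041 -0.0015  0.0004  0.0071  0.0147]
```

```bash
cat >> m.py <<'E'
def ortho(f,x0,x1,y0,y1,z,s=0.0005):
    xs=np.arange(x1,x0,-s); ys=np.arange(y1,y0,-s)
    Y,X=np.meshgrid(ys,xs); W=np.stack([X,Y,np.full_like(X,z)],-1).reshape(-1,3)
    return cv2.remap(f['color'],*proj(f,W).reshape(*X.shape,2).astype(np.float32).transpose(2,0,1),cv2.INTER_CUBIC)
def proj(f,W):
    c=(np.atleast_2d(W)-np.array(f['position']))@np.array(f['attitude'])
    return cv2.projectPoints((c*[1,-1,-1]).reshape(-1,1,3),np.zeros(3),np.zeros(3),K(f),np.array(f['dist'],float))[0].reshape(-1,2)
E
python3 - <<'E'
from m import *
F=[pickle.load(open(n+'.pkl','rb')) for n in('top','side')]
im=[ortho(f,.37,.49,-.23,.15,.010) for f in F]+[ortho(f,.55,.68,-.26,.13,.030) for f in F]
w=max(i.shape[1] for i in im); im=[cv2.copyMakeBorder(i,0,4,0,w-i.shape[1],0) for i in im]
o=np.vstack(im); print(o.shape)
cv2.imwrite('pics/ortho0.png',cv2.resize(o,None,fx=.6,fy=.6,interpolation=cv2.INTER_AREA))
E
```

```text
(1016, 780, 3)
```

View pics/ortho0.png

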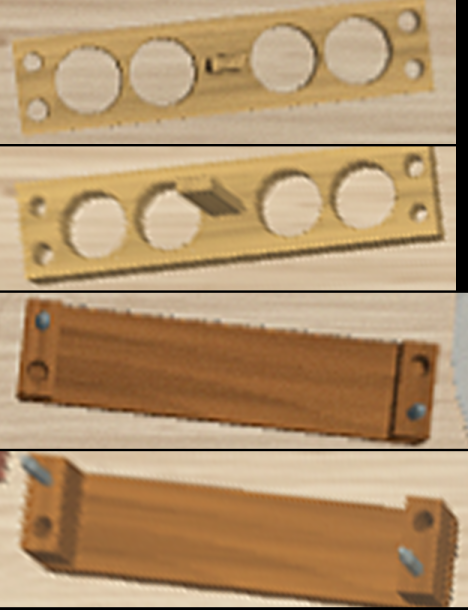

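The rectified views show the deck rotated about +6° and the rack about −6°, with the locating pins and bores clearly visible. Next I'll fit their outlines.

```bash
cat >> m.py <<'E'
from scipy.optimize import minimize
def box(cx,cy,sx,sy,z0,z1): return np.array([[cx+a*sx/2,cy+b*sy/2,z] for a in(-1,1) for b in(-1,1) for z in(z0,z1)])
DECK=[box(0,0,.08,.346,0,.010),box(0,0,.012,.030,0,.046)]
RACK=[box(0,0,.084,.346,0,.014),box(0,.158,.08,.03,0,.03),box(0,-.158,.08,.03,0,.03)]
def colmask(f,kind,win,S=4):
    hsv=cv2.cvtColor(cv2.resize(f['color'],None,fx=S,fy=S,interpolation=cv2.INTER_CUBIC),cv2.COLOR_BGR2HSV)
    lo,hi={'deck':((10,105,70),(30,255,255)),'rack':((3,120,30),(20,255,190)) }[kind]
    m=cv2.inRange(hsv,lo,hi)
    w=np.zeros_like(m); cv2.fillConvexPoly(w,cv2.convexHull((proj(f,win)*S).astype(np.int32)),255)
    m&=w; m=cv2.morphologyEx(m,cv2.MORPH_CLOSE,np.ones((5,5)))
    c=max(cv2.findContours(m,cv2.RETR_EXTERNAL,cv2.CHAIN_APPROX_NONE)[0],key=cv2.contourArea)
    m[:]=0; cv2.drawContours(m,[c],-1,255,-1); return m
def silh(f,parts,p,z,S=4):
    m=np.zeros((384*S,512*S),np.uint8); c,s=np.cos(p[2]),np.sin(p[2])
    for b in parts:
        W=np.c_[p[0]+c*b[:,0]-s*b[:,1],p[1]+s*b[:,0]+c*b[:,1],b[:,2]+z]
        q=cv2.convexHull(((proj(f,W)+.5)*S-.5).astype(np.float32))
        cv2.fillConvexPoly(m,np.round(q*16).astype(np.int32),255,shift=4)
    return m
def fit(F,parts,kind,p0,z=0.,win=None):
    win=win if win is not None else np.vstack([b*[1.5,1.1,1]for b in parts])+[p0[0],p0[1],z]
    M=[colmask(f,kind,win) for f in F]
    def cost(q):
        p=[p0[0]+q[0],p0[1]+q[1],p0[2]+q[2]*5]
        return sum(np.count_nonzero(cv2.bitwise_xor(silh(f,parts,p,z),m))/np.count_nonzero(m) for f,m in zip(F,M))
    best=min((minimize(cost,[a,0,0],method='Nelder-Mead',options=dict(initial_simplex=np.array([[a,0,0],[a+.008,0,0],[a,.008,0],[a,0,.008]]),xatol=1e-5,fatol=1e-5)) for a in(-.004,.004)),key=lambda r:r.fun)
    q=best.x; return np.round([p0[0]+q[0],p0[1]+q[1],p0[2]+q[2]*5],4),round(best.fun,3)
E
cat > fit0.py <<'E'
from m import *
F=[pickle.load(open(n+'.pkl','rb')) for n in('top','side')]
for f in F:
    hsv=cv2.cvtColor(f['color'],cv2.COLOR_BGR2HSV)
    for w in([.42,.12,.01],[.41,.0,.01],[.5,0,0],[.49,.1,0],[.61,0,.014],[.63,.1,.03]):
        u,v=np.round(proj(f,w)[0]).astype(int); print(hsv[v,u],end=' ')
    print()
for name,parts,p0 in(('deck',DECK,(.434,-.037,.09)),('rack',RACK,(.611,-.066,-.1))):
    for G in([F[0]],[F[1]],F): print(name,fit(G,parts,name,p0))
E
time python3 fit0.py
```

```text
[ 18 127 191] [ 17  56 202] [ 16  71 190] [ 16  67 190] [ 13 166 134] [ 15 165 148] 
[ 20 123 207] [ 18  62 211] [ 18  70 210] [ 17  72 210] [ 15 162 159] [ 15 161 174] 
deck (array([ 0.4358, -0.0361,  0.1108]), np.float64(0.039))
deck (array([ 0.4385, -0.037 ,  0.1131]), np.float64(0.034))
deck (array([ 0.4373, -0.0365,  0.1098]), np.float64(0.084))
rack (array([ 0.6179, -0.0597, -0.1137]), np.float64(0.059))
rack (array([ 0.6229, -0.0579, -0.112 ]), np.float64(0.116))
rack (array([ 0.6191, -0.0599, -0.1107]), np.float64(0.181))
real	0m1.116s
user	0m1.552s
sys	0m0.171s
```

Run:
```python
from m import *
F=[pickle.load(open(n+'.pkl','rb')) for n in('top','side')]
out=[]
for f in F:
  for n,parts,p in(('deck',DECK,(.4373,-.0365,.1098)),('rack',RACK,(.618,-.0597,-.1137))):
    S=4; im=cv2.resize(f['color'],None,fx=S,fy=S,interpolation=cv2.INTER_CUBIC)
    win=np.vstack([b*[1.5,1.1,1]for b in parts])+[p[0],p[1],0]
    m=colmask(f,n,win); s=silh(f,parts,p,0)
    for q,c in((m,(0,0,255)),(s,(255,0,0))):
        cv2.drawContours(im,cv2.findContours(q,cv2.RETR_EXTERNAL,cv2.CHAIN_APPROX_NONE)[0],-1,c,1)
    x,y,w,h=cv2.boundingRect(s|m); out.append(cv2.resize(im[y-8:y+h+8,x-8:x+w+8],(400,int(400*(h+16)/(w+16)))))
o=[np.vstack([cv2.copyMakeBorder(a,0,0,0,0,0) for a in out[i:i+2]]) for i in(0,2)]
H=max(a.shape[0] for a in o); o=np.hstack([cv2.copyMakeBorder(a,0,H-a.shape[0],0,0,0) for a in o]);print(o.shape)
cv2.imwrite('pics/ov0.png',o[:600])
```

```text
(706, 800, 3)
```

View pics/ov0.png

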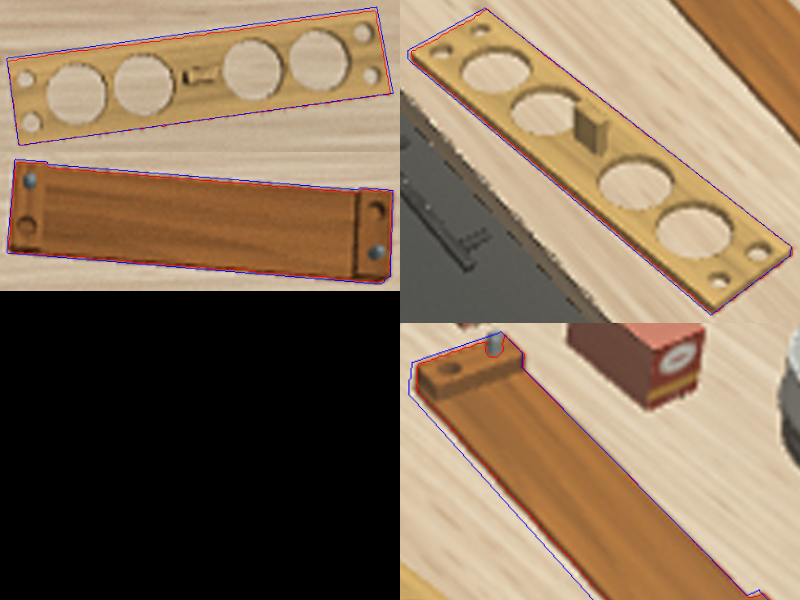

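The outline fits agree to about 3 mm between cameras. That puts the deck at about (0.437, −0.0365) with yaw 0.11, and the rack at about (0.618, −0.061) with yaw −0.113. Now I'll move above the deck tab.

drive_tool --pt "-0.2 -0.25 0 0 0 0 1" --pt "-0.4 -0.5 0 0 0 0 1" --pt "-0.6 -0.75 0 0 0 0 1" --pt "-0.7 -0.87 0 0 0 0 1"

```text
t: 0.6
tcp_pos: [0.3046, 0.389, 0.3024]
orientation: [[-0.93, 0.367, -0.0], [0.367, 0.93, -0.001], [-0.0, -0.001, -1.0]]
ft_force: [1.1, 1.3, 0.7]
grip_width: 0.092
finger_force: 0.0
```

drive_tool --pt "-0.2 -0.25 0 0 0 0.1 1" --pt "-0.4 -0.5 0 0 0 0.2 1" --pt "-0.6 -0.75 0 0 0 0.3 1" --pt "-0.7 -0.87 0 0 0 0.35 1" --pt "-0.7 -0.87 0 0 0 0.35 1"

```text
t: 1.23
tcp_pos: [0.3713, 0.1769, 0.3027]
orientation: [[-0.599, 0.8, 0.0], [0.8, 0.599, 0.0], [0.0, 0.0, -1.0]]
ft_force: [0.3, -0.4, -0.1]
grip_width: 0.0918
finger_force: 0.0
```

```bash
cat >> h.py <<'E'
def goto(x,y,z,yaw,s=None):
    s=s or manip.get_state(); R=np.array(s['orientation']); p=np.array(s['tcp_pos'])
    a=yaw; Rt=np.array([[-np.sin(a),np.cos(a),0],[np.cos(a),np.sin(a),0],[0,0,-1]]).T
    d=R.T@(np.array([x,y,z])-p)/.2
    r=cv2.Rodrigues(R.T@Rt)[0].ravel()/(np.pi/2)
    print('at',np.round(p,4),'yaw',round(np.arctan2(R[1,1],R[0,1]),3),'rows>=',round(max(np.linalg.norm(d)*.2/.0625,np.linalg.norm(r)*90/10.7),1),'SHIFT',np.round(d,3),'TURN',np.round(r,3),'F',np.round(s['ft_force'],1),'w',round(s['grip_width'],4),'t',round(s['t'],2))
E
python3 -c "
from h import *
goto(.437,-.0365,.2,.11)"
```

```text
at [0.3713 0.1769 0.3027] yaw 0.643 rows>= 3.9 SHIFT [-1.051 -0.376  0.514] TURN [ 0.    -0.     0.339] F [ 0.3 -0.4 -0.1] w 0.0918 t 1.23
```

drive_tool --pt "-0.25 -0.1 0.1 0 0 0.09 0.5" --pt "-0.5 -0.19 0.2 0 0 0.18 0.5" --pt "-0.75 -0.28 0.3 0 0 0.27 0.5" --pt "-1.0 -0.37 0.4 0 0 0.34 0.5" --pt "-1.0 -0.376 0.5 0 0 0.34 0.5"

```text
t: 1.85
tcp_pos: [0.4327, -0.0279, 0.2021]
orientation: [[-0.109, 0.994, 0.001], [0.994, 0.109, -0.001], [-0.002, 0.001, -1.0]]
ft_force: [-0.8, 1.1, -1.1]
grip_width: 0.0465
finger_force: 0.0
```

```bash
cat > look.py <<'E'
import sys
from m import *
tag=sys.argv[1]
for n in("top","side"):
    f=grab(n); pickle.dump(f,open(f'{n}_{tag}.pkl','wb')); cv2.imwrite(f'pics/{n}_{tag}.png',f['color'])
E
python3 look.py a
python3 - <<'E'
from m import *
goto(.437,-.0365,.2,.11)
F=[pickle.load(open(n+'_a.pkl','rb')) for n in('top','side')]
# crops around tab from both views
a=[]
for f in F:
    u,v=proj(f,[.437,-.0365,.04])[0].astype(int); a.append(cv2.resize(f['color'][v-60:v+60,u-66:u+66],None,fx=3,fy=3))
cv2.imwrite('pics/tab_a.png',np.hstack(a))
E
```

```text
at [ 0.4306 -0.0253  0.2009] yaw 0.115 rows>= 0.2 SHIFT [-0.059  0.026  0.004] TURN [-0.003  0.     0.003] F [-0.2  0.1 -0.2] w 0.046 t 1.95
```

View pics/tab_a.png

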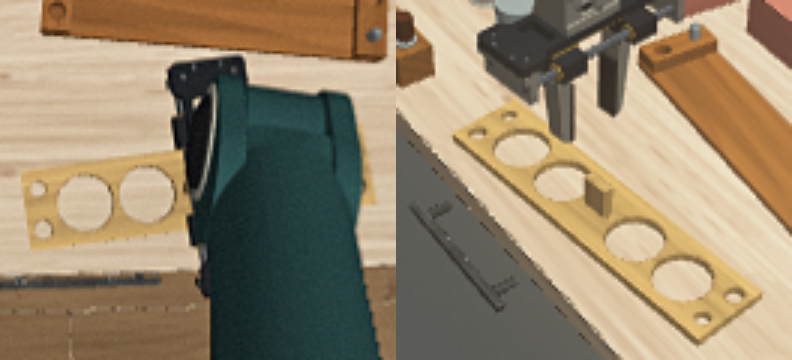

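The side view shows the fingers above the deck and the tab at about (597,185), as predicted. The arm hides the deck's middle in the top view. I'll descend and grip.

drive_tool --pt "-0.06 0.026 0.1 0 0 0 0.5" --pt "-0.06 0.026 0.3 0 0 0 0.5" --pt "-0.06 0.026 0.42 0 0 0 0.5" --pt "-0.06 0.026 0.48 0 0 0 0.5" --pt "-0.06 0.026 0.48 0 0 0 0.5" --grip_force 40

```text
t: 2.58
tcp_pos: [0.4382, -0.0361, 0.1067]
orientation: [[-0.115, 0.993, -0.001], [0.993, 0.115, 0.0], [0.0, -0.001, -1.0]]
ft_force: [1.1, -0.0, -0.2]
grip_width: 0.046
finger_force: 0.0
```

drive_tool --pt "0 0 0 0 0 0 0" --pt "0 0 0 0 0 0 0" --pt "0 0 0 0 0 0 0" --pt "0 0 0 0 0 0 0" --pt "0 0 0 0 0 0 0"

```text
t: 3.2
tcp_pos: [0.438, -0.0369, 0.107]
orientation: [[-0.113, 0.994, -0.0], [0.994, 0.113, 0.001], [0.001, -0.0, -1.0]]
ft_force: [-1.5, 0.2, 5.8]
grip_width: 0.0117
finger_force: 40.0
```

```bash
python3 look.py b
python3 - <<'E'
from m import *
goto(.437,-.0365,.104,.11)
F=[pickle.load(open(n+'_b.pkl','rb')) for n in('top','side')]
f=F[1];u,v=proj(f,[.437,-.0365,.04])[0].astype(int); a=cv2.resize(f['color'][v-60:v+60,u-66:u+66],None,fx=3,fy=3)
cv2.imwrite('pics/tab_b.png',a)
E
```

```text
at [ 0.438  -0.0369  0.107 ] yaw 0.114 rows>= 0.1 SHIFT [ 0.002 -0.005  0.015] TURN [-0.    -0.     0.002] F [-1.3  0.1  6.3] w 0.0118 t 3.3
```

View pics/tab_b.png

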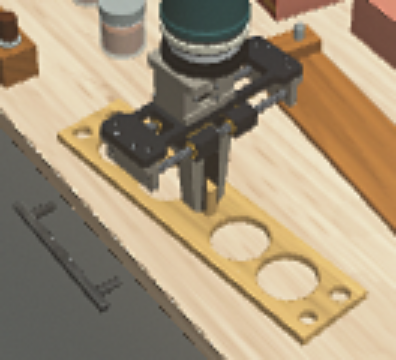

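The tab is gripped at an opening of 11.8 mm. I'll lift the deck, carry it over the rack and measure it there.

drive_tool --pt "0 0 -0.1 0 0 0 0" --pt "0 0 -0.25 0 0 0 0" --pt "0 0 -0.4 0 0 0 0" --pt "0 0 -0.4 0 0 0 0"

```text
t: 3.8
tcp_pos: [0.4391, -0.0368, 0.1879]
orientation: [[-0.114, 0.993, 0.004], [0.993, 0.114, 0.001], [0.0, 0.004, -1.0]]
ft_force: [0.1, 0.1, -3.8]
grip_width: 0.0121
finger_force: 40.0
```

drive_tool --pt "-0.04 0.17 0 0 0 0.03 0" --pt "-0.09 0.35 0 0 0 0.06 0" --pt "-0.13 0.53 0 0 0 0.09 0" --pt "-0.18 0.71 0 0 0 0.12 0" --pt "-0.22 0.88 0 0 0 0.145 0"

```text
t: 4.42
tcp_pos: [0.6183, -0.0607, 0.1841]
orientation: [[0.115, 0.993, -0.003], [0.993, -0.115, 0.0], [-0.0, -0.003, -1.0]]
ft_force: [-0.6, 0.0, -3.4]
grip_width: 0.0121
finger_force: 40.0
```

drive_tool --pt "0 0 0.03 0 0 0 0" --pt "0 0 0.06 0 0 0 0" --pt "0 0 0.06 0 0 0 0" --pt "0 0 0.06 0 0 0 0"

```text
t: 4.92
tcp_pos: [0.6174, -0.0605, 0.1746]
orientation: [[0.113, 0.994, -0.0], [0.994, -0.113, 0.0], [0.0, -0.0, -1.0]]
ft_force: [0.1, 0.4, -3.1]
grip_width: 0.0117
finger_force: 40.0
```

```bash
python3 look.py c
python3 - <<'E'
from m import *
goto(.619,-.061,.175,-.113)
F=[pickle.load(open(n+'_c.pkl','rb')) for n in('top','side')]
a=[cv2.resize(f['color'][v-75:v+75,u-90:u+90],None,fx=2.2,fy=2.2,interpolation=cv2.INTER_CUBIC) for f in F for u,v in [proj(f,[.619,-.061,.06])[0].astype(int)]]
cv2.imwrite('pics/c.png',np.hstack(a))
E
```

```text
at [ 0.6178 -0.0605  0.1751] yaw -0.114 rows>= 0.0 SHIFT [-0.002  0.006  0.   ] TURN [ 0. -0. -0.] F [-0.5 -0.1 -3.5] w 0.0119 t 5.03
```

View pics/c.png

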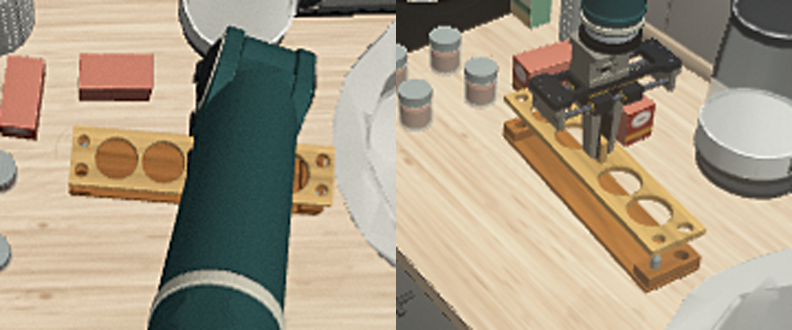

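```bash
cat >> m.py <<'E'
def panel(f,pose,ly,z,s=.0003,n=198,lx=0):
    # rack-frame patch, image right=-y, up=+x
    g=(np.arange(n)-(n-1)/2)*s; LX,LY=np.meshgrid(lx-g,ly-g,indexing='ij')
    c,si=np.cos(pose[2]),np.sin(pose[2])
    W=np.stack([pose[0]+c*LX-si*LY,pose[1]+si*LX+c*LY,np.full_like(LX,z)],-1).reshape(-1,3)
    q=proj(f,W).reshape(n,n,2).astype(np.float32)
    return cv2.remap(f['color'],q[...,0],q[...,1],cv2.INTER_CUBIC)
E
python3 - <<'E'
from m import *
C=[pickle.load(open(n+'_c.pkl','rb')) for n in('top','side')]
O=[pickle.load(open(n+'.pkl','rb')) for n in('top','side')]
G=(.618,-.0605,-.114)
rows=[]
for F,z in((C,.078),(O,.05),(O,.03)):
    r=[]
    for f in F:
        for ly in(.158,-.158):
            p=panel(f,G,ly,z)
            for lx in(.02,-.02):
                cv2.drawMarker(p,(99,int(99-lx/.0003)),(0,0,255),cv2.MARKER_CROSS,24,1)
            r.append(cv2.copyMakeBorder(p,1,1,1,1,0))
    rows.append(np.hstack(r))
cv2.imwrite('pics/pan_c.png',np.vstack(rows))
E
```

```text
(no output)
```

View pics/pan_c.png

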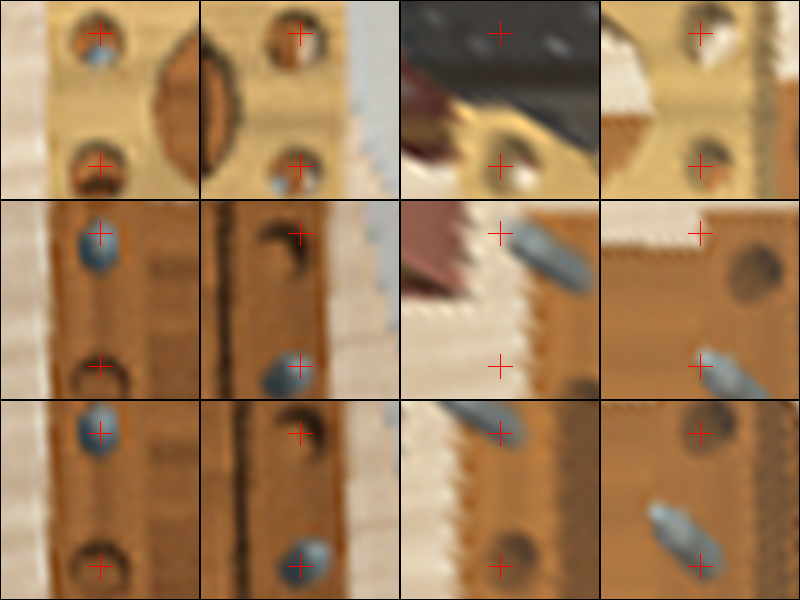

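In each panel pair the rack is offset from the held deck by about (+1.2, −0.8) mm: the deck hole at (97,40) lies near pin tip (100,240), and the bores are at (99,568) and (297,434). I'll correct for that and descend watching the force.

drive_tool --pt "-0.003 0.006 0.04 0 0 0 0" --pt "-0.003 0.006 0.08 0 0 0 0" --pt "-0.003 0.006 0.08 0 0 0 0"

```text
t: 5.4
tcp_pos: [0.6185, -0.0612, 0.1576]
orientation: [[0.113, 0.994, -0.002], [0.994, -0.113, 0.0], [-0.0, -0.002, -1.0]]
ft_force: [-0.4, -0.1, -3.7]
grip_width: 0.0117
finger_force: 40.0
```

drive_tool --pt "0 0 0.01 0 0 0 0" --pt "0 0 0.02 0 0 0 0" --pt "0 0 0.03 0 0 0 0" --pt "0 0 0.03 0 0 0 0"

```text
t: 5.9
tcp_pos: [0.619, -0.0613, 0.1526]
orientation: [[0.113, 0.994, -0.0], [0.994, -0.113, 0.0], [0.0, -0.0, -1.0]]
ft_force: [-0.1, -1.1, -3.5]
grip_width: 0.0117
finger_force: 40.0
```

drive_tool --pt "0 0 0.01 0 0 0 0" --pt "0 0 0.02 0 0 0 0" --pt "0 0 0.03 0 0 0 0" --pt "0 0 0.04 0 0 0 0" --pt "0 0 0.05 0 0 0 0"

```text
t: 6.52
tcp_pos: [0.6191, -0.0613, 0.1425]
orientation: [[0.113, 0.994, -0.0], [0.994, -0.113, 0.0], [0.0, -0.0, -1.0]]
ft_force: [0.0, -0.3, -2.2]
grip_width: 0.0116
finger_force: 40.0
```

drive_tool --pt "0 0 0.01 0 0 0 0" --pt "0 0 0.02 0 0 0 0" --pt "0 0 0.03 0 0 0 0" --pt "0 0 0.03 0 0 0 0"

```text
t: 7.02
tcp_pos: [0.6191, -0.0613, 0.1372]
orientation: [[0.113, 0.994, 0.0], [0.994, -0.113, 0.0], [0.0, 0.0, -1.0]]
ft_force: [-2.1, 0.5, 1.6]
grip_width: 0.012
finger_force: 40.0
```

drive_tool --pt "0 0 0.01 0 0 0 0" --pt "0 0 0.01 0 0 0 0"

```text
t: 7.28
tcp_pos: [0.6191, -0.0614, 0.1371]
orientation: [[0.114, 0.994, 0.0], [0.994, -0.114, 0.001], [0.001, -0.0, -1.0]]
ft_force: [-7.5, 1.3, 16.9]
grip_width: 0.0122
finger_force: 40.0
```

drive_tool --pt "0 0 0 0 0 0 0.3" --pt "0 0 0 0 0 0 0.4" --pt "0 0 0 0 0 0 0.4"

```text
t: 7.65
tcp_pos: [0.6192, -0.0613, 0.1345]
orientation: [[0.113, 0.994, 0.0], [0.994, -0.113, -0.0], [-0.0, 0.0, -1.0]]
ft_force: [-0.0, -0.0, -0.6]
grip_width: 0.0366
finger_force: 0.0
```

drive_tool --pt "0 0 -0.2 0 0 0 0.4" --pt "0 0 -0.5 0 0 0 0.4" --pt "0 0 -0.7 0 0 0 0.4"

```text
t: 8.02
tcp_pos: [0.6196, -0.0616, 0.2771]
orientation: [[0.114, 0.994, 0.002], [0.994, -0.114, -0.0], [-0.0, 0.002, -1.0]]
ft_force: [1.1, -0.3, 0.0]
grip_width: 0.0371
finger_force: 0.0
```

drive_tool --pt "0.25 -0.15 0 0 0 0 0.6" --pt "0.5 -0.3 0 0 0 0 0.6" --pt "0.75 -0.45 0 0 0 0 0.6" --pt "0.95 -0.6 0 0 0 0 0.6" --pt "0.95 -0.6 0 0 0 0 0.6"

```text
t: 8.65
tcp_pos: [0.5195, 0.1453, 0.2743]
orientation: [[0.106, 0.994, -0.001], [0.994, -0.106, 0.001], [0.001, -0.002, -1.0]]
ft_force: [0.0, -0.5, 0.7]
grip_width: 0.0552
finger_force: 0.0
```

```bash
python3 look.py d
python3 - <<'E'
from m import *
goto(.396,.277,.25,-.113)
C=[pickle.load(open(n+'_d.pkl','rb')) for n in('top','side')]
P=[cloud(f) for f in C]
G=np.array((.619,-.0613,-.113)); R=np.array([[np.cos(G[2]),-np.sin(G[2])],[np.sin(G[2]),np.cos(G[2])]])
for p in P:
    L=(p[...,:2]-G[:2])@R
    for y0,y1 in((.148,.17),(-.17,-.148),(.075,.082),(-.085,-.078),(.02,.022)):
        s=p[(abs(L[...,0])<.012)&(L[...,1]>y0)&(L[...,1]<y1)]; print(len(s),np.round(np.median(s[:,2]),4) if len(s) else None,end=' | ')
    print()
a=[cv2.resize(f['color'][v-75:v+75,u-90:u+90],None,fx=2.2,fy=2.2,interpolation=cv2.INTER_CUBIC) for f in C for u,v in [proj(f,[.619,-.061,.04])[0].astype(int)]]
cv2.imwrite('pics/d.png',np.hstack(a))
f,g=C
# jars and pins clusters
for (x,y,h) in((.625,.308,.062),(.623,.209,.062),(.532,.317,.062),(.514,.219,.062),(.397,.304,.074),(.395,.25,.074)):
    o=[]
    for p in P:
        q=p[(abs(p[...,2]-h)<.008)&(np.hypot(p[...,0]-x,p[...,1]-y)<.04)]
        if len(q)>5: (c,r)=cv2.minEnclosingCircle((q[:,:2]*1000).astype(np.float32)); o+= [len(q),np.round(q.mean(0),4),np.round(c,1),round(r,1)]
        else: o+=[len(q)]
    print(*o)
E
```

```text
at [0.5216 0.141  0.2748] yaw -0.113 rows>= 3.0 SHIFT [ 0.605 -0.7    0.123] TURN [0. 0. 0.] F [ 0.7 -0.1  0.4] w 0.0549 t 8.75
1662 0.7627 | 202 0.6882 | 511 0.7602 | 23 0.0388 | 143 0.7633 | 
36 0.038 | 66 0.0403 | 35 0.0348 | 25 0.0364 | 5 0.6241 | 
226 [0.6274 0.3106 0.0622] [628.8 311.1] 25.4 107 [0.6291 0.3052 0.0603] [630.6 307. ] 26.1
0 123 [0.6246 0.2061 0.0605] [626.4 205.9] 26.9
235 [0.5343 0.3195 0.0622] [534.6 319.7] 25.0 120 [0.5341 0.3136 0.06  ] [534.3 317.5] 27.7
93 [0.5123 0.2334 0.0624] [513.5 228.4] 23.0 135 [0.5148 0.2147 0.0605] [516.8 217.1] 28.8
42 [0.3969 0.3084 0.0744] [397.  308.9] 9.7 25 [0.3978 0.3033 0.0716] [399.9 306.1] 11.1
42 [0.3951 0.2526 0.0743] [395.2 252.7] 9.8 28 [0.3955 0.247  0.0713] [396.8 247.4] 10.0
```

View pics/d.png

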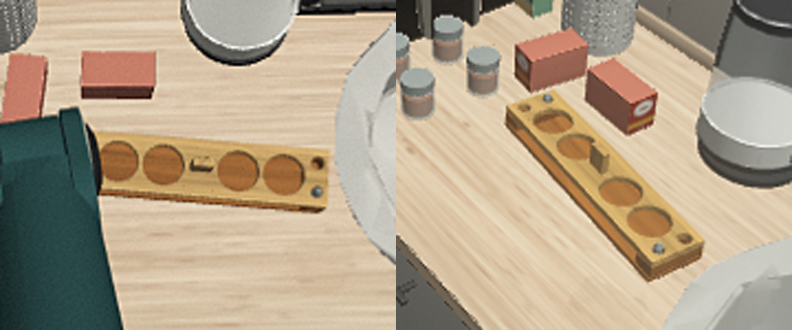

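The deck is seated flush: depth gives about 39 mm at both ends, and both pins stand through their holes, at about (317,192) top and (547,98)/(658,248) side. Next I'll fetch lock pin 1.

drive_tool --pt "0.12 -0.17 0 0 0 -0.1 0.4" --pt "0.24 -0.34 0.1 0 0 -0.2 0.4" --pt "0.36 -0.5 0.2 0 0 -0.3 0.4" --pt "0.47 -0.69 0.25 0 0 -0.4 0.4" --pt "0.47 -0.69 0.25 0 0 -0.5 0.4"

```text
t: 9.38
tcp_pos: [0.3935, 0.2503, 0.2237]
orientation: [[-0.628, 0.778, -0.002], [0.778, 0.628, -0.001], [0.0, -0.002, -1.0]]
ft_force: [1.3, -0.0, 0.3]
grip_width: 0.0368
finger_force: 0.0
```

drive_tool --pt "0 0 0 0 0 -0.1 0.4" --pt "0 0 0 0 0 -0.2 0.4" --pt "0 0 0 0 0 -0.3 0.4" --pt "0 0 0 0 0 -0.4 0.4" --pt "0 0 0 0 0 -0.5 0.4"

```text
t: 10.0
tcp_pos: [0.3966, 0.2485, 0.2246]
orientation: [[-0.994, 0.112, 0.001], [0.112, 0.994, -0.0], [-0.001, -0.0, -1.0]]
ft_force: [-0.5, 0.3, 0.8]
grip_width: 0.0368
finger_force: 0.0
```

drive_tool --pt "0 0 0 0 0 0 0.4" --pt "0 0 0 0 0 0 0.4"

```text
t: 10.25
tcp_pos: [0.3958, 0.2492, 0.2246]
orientation: [[-0.993, 0.118, 0.0], [0.118, 0.993, -0.0], [-0.0, -0.0, -1.0]]
ft_force: [-0.2, 0.4, -1.3]
grip_width: 0.0369
finger_force: 0.0
```

```bash
python3 -c "
from h import *
goto(.3960,.2497,.137,1.457)"
```

```text
at [0.3958 0.2492 0.2246] yaw 1.452 rows>= 1.4 SHIFT [-0.001  0.003  0.438] TURN [-0.     0.    -0.003] F [-0.2  0.4 -1.3] w 0.0369 t 10.25
```

drive_tool --pt "0 0.003 0.2 0 0 0 0.4" --pt "0 0.003 0.36 0 0 0 0.4" --pt "0 0.003 0.445 0 0 0 0.4" --pt "0 0.003 0.445 0 0 0 0.4" --grip_force 25

```text
t: 10.75
tcp_pos: [0.3947, 0.25, 0.1346]
orientation: [[-0.993, 0.115, -0.002], [0.115, 0.993, -0.002], [0.002, -0.002, -1.0]]
ft_force: [0.2, -0.3, 0.7]
grip_width: 0.0369
finger_force: 0.0
```

drive_tool --pt "0 0 0 0 0 0 0" --pt "0 0 0 0 0 0 0" --pt "0 0 0 0 0 0 0" --pt "0 0 0 0 0 0 0"

```text
t: 11.25
tcp_pos: [0.3956, 0.2511, 0.1365]
orientation: [[-0.994, 0.114, 0.002], [0.114, 0.994, 0.001], [-0.001, 0.001, -1.0]]
ft_force: [0.2, -0.3, 6.4]
grip_width: 0.019
finger_force: 25.0
```

drive_tool --pt "0 0 -0.1 0 0 0 0" --pt "0 0 -0.25 0 0 0 0" --pt "0 0 -0.35 0 0 0 0"

```text
t: 11.62
tcp_pos: [0.395, 0.2507, 0.2067]
orientation: [[-0.994, 0.114, 0.0], [0.114, 0.994, 0.0], [-0.0, 0.0, -1.0]]
ft_force: [1.2, 0.1, -0.6]
grip_width: 0.0191
finger_force: 25.0
```

drive_tool --pt "-0.15 -0.08 0 0 0 0 0" --pt "-0.35 -0.19 0 0 0 0 0" --pt "-0.55 -0.3 0 0 0 0 0" --pt "-0.75 -0.4 0 0 0 0 0" --pt "-0.94 -0.5 0 0 0 0 0"

```text
t: 12.25
tcp_pos: [0.5713, 0.1291, 0.2055]
orientation: [[-0.994, 0.114, -0.001], [0.114, 0.994, -0.0], [0.001, -0.0, -1.0]]
ft_force: [-0.3, 0.3, -1.0]
grip_width: 0.0194
finger_force: 25.0
```

drive_tool --pt "-0.15 -0.08 0 0 0 0 0" --pt "-0.25 -0.137 0 0 0 0 0" --pt "-0.25 -0.137 0 0 0 0 0" --pt "-0.25 -0.137 0 0 0 0 0"

```text
t: 12.75
tcp_pos: [0.6159, 0.098, 0.2053]
orientation: [[-0.994, 0.113, -0.002], [0.113, 0.994, 0.0], [0.002, 0.0, -1.0]]
ft_force: [0.4, -0.4, -0.8]
grip_width: 0.0195
finger_force: 25.0
```

```bash
python3 look.py e
python3 - <<'E'
from m import *
goto(.617,.0976,.17,1.457)
s=manip.get_state();p=s['tcp_pos']
C=[pickle.load(open(n+'_e.pkl','rb')) for n in('top','side')]
r=[]
for f in C:
    u,v=proj(f,[p[0],p[1],p[2]-.1])[0]; M=cv2.getRotationMatrix2D((u,v),0,5); M[:,2]+=np.array([200,200])-[u,v]
    a=cv2.warpAffine(f['color'],M,(400,400),flags=cv2.INTER_CUBIC)
    for q in([.617,.0976,.04],[p[0],p[1],p[2]-.1365+.016]):
        w=M@np.r_[proj(f,q)[0],1]; cv2.drawMarker(a,tuple(w.astype(int).tolist()),(0,0,255) if q[2]==.04 else (255,0,0),cv2.MARKER_CROSS,20,1)
    r.append(a)
cv2.imwrite('pics/e.png',np.hstack(r))
E
```

```text
at [0.616  0.0984 0.2056] yaw 1.459 rows>= 0.6 SHIFT [-0.006 -0.003  0.178] TURN [ 0.    -0.001  0.001] F [ 0.5  0.4 -0.9] w 0.0194 t 12.85
```

View pics/e.png

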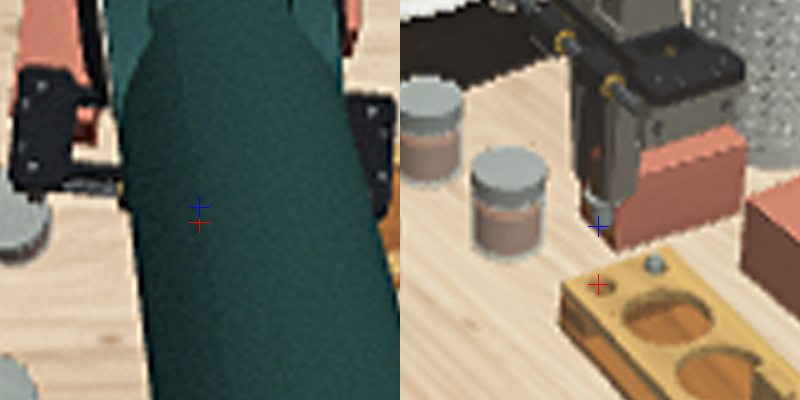

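In the side view the shank tip is at about (600,225) and the hole at about (605,287), so the pin needs about 1–2 mm toward +x, −y. I'll correct and descend step by step.

drive_tool --pt "-0.011 -0.006 0.1 0 0 0 0" --pt "-0.011 -0.006 0.2 0 0 0 0" --pt "-0.011 -0.006 0.2 0 0 0 0"

```text
t: 13.22
tcp_pos: [0.6174, 0.0956, 0.1628]
orientation: [[-0.994, 0.113, -0.005], [0.113, 0.994, -0.001], [0.005, -0.002, -1.0]]
ft_force: [0.2, -0.4, -0.4]
grip_width: 0.0194
finger_force: 25.0
```

drive_tool --pt "0 0 0.02 0 0 0 0" --pt "0 0 0.035 0 0 0 0" --pt "0 0 0.05 0 0 0 0" --pt "0 0 0.05 0 0 0 0"

```text
t: 13.72
tcp_pos: [0.619, 0.0959, 0.1557]
orientation: [[-0.994, 0.113, -0.0], [0.113, 0.994, 0.0], [0.0, 0.0, -1.0]]
ft_force: [-0.4, 0.9, -0.8]
grip_width: 0.019
finger_force: 25.0
```

drive_tool --pt "0 0 0.02 0 0 0 0" --pt "0 0 0.035 0 0 0 0" --pt "0 0 0.05 0 0 0 0" --pt "0 0 0.05 0 0 0 0"

```text
t: 14.22
tcp_pos: [0.6186, 0.0963, 0.1453]
orientation: [[-0.994, 0.113, -0.001], [0.113, 0.994, 0.001], [0.001, 0.0, -1.0]]
ft_force: [-2.5, 2.4, -0.7]
grip_width: 0.019
finger_force: 25.0
```

drive_tool --pt "0 0 0.02 0 0 0 0" --pt "0 0 0.035 0 0 0 0" --pt "0 0 0.045 0 0 0 0" --pt "0 0 0.045 0 0 0 0"

```text
t: 14.72
tcp_pos: [0.6181, 0.0967, 0.1367]
orientation: [[-0.994, 0.113, -0.002], [0.113, 0.994, 0.001], [0.003, 0.001, -1.0]]
ft_force: [-5.8, 4.0, 4.2]
grip_width: 0.0193
finger_force: 25.0
```

drive_tool --pt "0.005 0.002 0.01 0 0 0 0" --pt "0.005 0.002 0.02 0 0 0 0" --pt "0.005 0.002 0.02 0 0 0 0"

```text
t: 15.1
tcp_pos: [0.6184, 0.0967, 0.1362]
orientation: [[-0.994, 0.113, 0.0], [0.113, 0.994, 0.002], [-0.0, 0.002, -1.0]]
ft_force: [-11.4, 1.8, 24.1]
grip_width: 0.0191
finger_force: 25.0
```

drive_tool --pt "0 0 0 0 0 0 0.4" --pt "0 0 0 0 0 0 0.4" --pt "0 0 -0.15 0 0 0 0.4" --pt "0 0 -0.4 0 0 0 0.4"

```text
t: 15.6
tcp_pos: [0.6173, 0.0953, 0.2112]
orientation: [[-0.993, 0.114, -0.004], [0.114, 0.993, -0.002], [0.004, -0.003, -1.0]]
ft_force: [0.3, 0.1, -0.1]
grip_width: 0.0367
finger_force: 0.0
```

```bash
python3 -c "
from h import *
goto(.398,.3065,.22,1.457)"
```

```text
at [0.6173 0.0953 0.2112] yaw 1.457 rows>= 4.9 SHIFT [ 1.21   0.924 -0.042] TURN [-0.002 -0.002 -0.   ] F [ 0.3  0.1 -0.1] w 0.0367 t 15.6
```

drive_tool --pt "0.22 0.17 0 0 0 0 0.4" --pt "0.45 0.34 0 0 0 0 0.4" --pt "0.68 0.52 0 0 0 0 0.4" --pt "0.9 0.69 0 0 0 0 0.4" --pt "1.0 0.93 0 0 0 0 0.4"

```text
t: 16.23
tcp_pos: [0.4389, 0.3038, 0.2124]
orientation: [[-0.993, 0.114, -0.001], [0.114, 0.993, -0.001], [0.0, -0.001, -1.0]]
ft_force: [0.8, 0.5, 0.6]
grip_width: 0.037
finger_force: 0.0
```

drive_tool --pt "0.2 0 0 0 0 0 0.4" --pt "0.2 0 0 0 0 0 0.4" --pt "0.2 0 0 0 0 0 0.4"

```text
t: 16.6
tcp_pos: [0.4018, 0.3078, 0.2127]
orientation: [[-0.993, 0.114, 0.001], [0.114, 0.993, -0.0], [-0.001, 0.0, -1.0]]
ft_force: [-0.7, 0.5, 0.1]
grip_width: 0.0366
finger_force: 0.0
```

```bash
python3 -c "
from h import *
goto(.398,.3078,.1355,1.457)"
```

```text
at [0.4018 0.3078 0.2127] yaw 1.456 rows>= 1.2 SHIFT [ 0.019 -0.002  0.386] TURN [ 0.     0.001 -0.001] F [-0.7  0.5  0.1] w 0.0366 t 16.6
```

drive_tool --pt "0.018 0 0.15 0 0 0 0.4" --pt "0.018 0 0.3 0 0 0 0.4" --pt "0.018 0 0.386 0 0 0 0.4" --pt "0.018 0 0.386 0 0 0 0.4"

```text
t: 17.1
tcp_pos: [0.3977, 0.3077, 0.1345]
orientation: [[-0.993, 0.115, -0.001], [0.115, 0.993, -0.002], [0.001, -0.002, -1.0]]
ft_force: [0.0, 0.8, 0.3]
grip_width: 0.0366
finger_force: 0.0
```

drive_tool --pt "0 0 0 0 0 0 0" --pt "0 0 0 0 0 0 0" --pt "0 0 0 0 0 0 0" --pt "0 0 0 0 0 0 0"

```text
t: 17.6
tcp_pos: [0.3978, 0.309, 0.1364]
orientation: [[-0.994, 0.113, 0.002], [0.113, 0.994, 0.001], [-0.001, 0.001, -1.0]]
ft_force: [1.7, -1.2, 5.5]
grip_width: 0.0192
finger_force: 25.0
```

drive_tool --pt "0 0 -0.1 0 0 0 0" --pt "0 0 -0.25 0 0 0 0" --pt "0 0 -0.35 0 0 0 0" --pt "0 0 -0.35 0 0 0 0"

```text
t: 18.1
tcp_pos: [0.3976, 0.3091, 0.2066]
orientation: [[-0.994, 0.113, 0.002], [0.113, 0.994, 0.002], [-0.002, 0.002, -1.0]]
ft_force: [-0.4, -0.4, -0.9]
grip_width: 0.0196
finger_force: 25.0
```

```bash
python3 -c "
from h import *
goto(.622,-.2219,.206,1.457)"
```

```text
at [0.3976 0.3091 0.2066] yaw 1.457 rows>= 9.2 SHIFT [-1.416 -2.511 -0.   ] TURN [0.002 0.001 0.   ] F [-0.4 -0.4 -0.9] w 0.0196 t 18.1
```

drive_tool --pt "-0.1 -0.18 -0.1 0 0 0 0" --pt "-0.24 -0.42 -0.1 0 0 0 0" --pt "-0.38 -0.66 -0.1 0 0 0 0" --pt "-0.47 -0.84 -0.1 0 0 0 0"

```text
t: 18.6
tcp_pos: [0.4717, 0.1286, 0.2244]
orientation: [[-0.993, 0.115, -0.001], [0.115, 0.993, -0.001], [0.001, -0.001, -1.0]]
ft_force: [0.5, 1.0, -0.6]
grip_width: 0.0189
finger_force: 25.0
```

drive_tool --pt "-0.14 -0.24 0 0 0 0 0" --pt "-0.28 -0.48 0 0 0 0 0" --pt "-0.4 -0.7 0 0 0 0 0" --pt "-0.47 -0.84 0 0 0 0 0"

```text
t: 19.1
tcp_pos: [0.5458, -0.0493, 0.2241]
orientation: [[-0.993, 0.116, -0.002], [0.116, 0.993, -0.001], [0.002, -0.001, -1.0]]
ft_force: [0.3, 0.7, -2.0]
grip_width: 0.0192
finger_force: 25.0
```

drive_tool --pt "-0.14 -0.24 0 0 0 0 0" --pt "-0.28 -0.48 0 0 0 0 0" --pt "-0.4 -0.7 0 0 0 0 0" --pt "-0.475 -0.83 0 0 0 0 0" --pt "-0.475 -0.83 0 0 0 0 0"

```text
t: 19.73
tcp_pos: [0.6207, -0.2251, 0.2235]
orientation: [[-0.993, 0.117, -0.002], [0.117, 0.993, -0.001], [0.002, -0.001, -1.0]]
ft_force: [-0.3, 0.2, -1.5]
grip_width: 0.0192
finger_force: 25.0
```

drive_tool --pt "0 0 0.1 0 0 0 0" --pt "0 0 0.1 0 0 0 0" --pt "0 0 0.1 0 0 0 0"

```text
t: 20.1
tcp_pos: [0.6213, -0.2209, 0.205]
orientation: [[-0.994, 0.112, -0.001], [0.112, 0.994, 0.001], [0.001, 0.001, -1.0]]
ft_force: [0.1, 0.6, -0.5]
grip_width: 0.0191
finger_force: 25.0
```

```bash
python3 look.py g
python3 - <<'E'
from m import *
goto(.622,-.2219,.166,1.457)
s=manip.get_state();p=s['tcp_pos']
C=[pickle.load(open(n+'_g.pkl','rb')) for n in('top','side')]
r=[]
for f in C:
    u,v=proj(f,[p[0],p[1],p[2]-.1])[0]; M=cv2.getRotationMatrix2D((u,v),0,5); M[:,2]+=np.array([200,200])-[u,v]
    a=cv2.warpAffine(f['color'],M,(400,400),flags=cv2.INTER_CUBIC)
    for q in([.622,-.2219,.04],[p[0],p[1],p[2]-.1365+.016]):
        w=M@np.r_[proj(f,q)[0],1]; cv2.drawMarker(a,tuple(w.astype(int).tolist()),(0,0,255) if q[2]==.04 else (255,0,0),cv2.MARKER_CROSS,20,1)
    r.append(a)
cv2.imwrite('pics/g.png',np.hstack(r))
E
```

```text
at [ 0.6217 -0.2216  0.2058] yaw 1.458 rows>= 0.6 SHIFT [-0.002 -0.001  0.199] TURN [0.    0.    0.001] F [-0.2 -0.1 -0.9] w 0.0196 t 20.2
```

View pics/g.png

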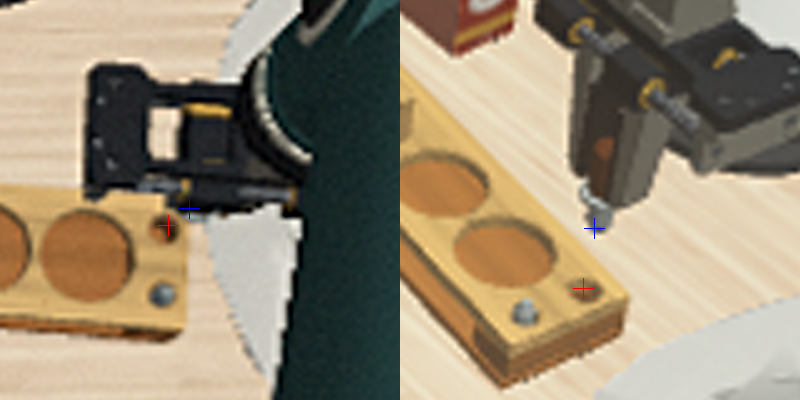

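In the side view the shank tip at (599,230) and the hole at (586,291) have matching offsets from their predictions, so the pin is aligned. I'll descend.

drive_tool --pt "0 0 0.1 0 0 0 0" --pt "0 0 0.2 0 0 0 0" --pt "0 0 0.2 0 0 0 0"

```text
t: 20.58
tcp_pos: [0.62, -0.2217, 0.1625]
orientation: [[-0.994, 0.113, -0.005], [0.113, 0.994, 0.001], [0.005, 0.001, -1.0]]
ft_force: [-0.8, -0.4, -1.6]
grip_width: 0.0191
finger_force: 25.0
```

drive_tool --pt "0 0 0.02 0 0 0 0" --pt "0 0 0.035 0 0 0 0" --pt "0 0 0.05 0 0 0 0" --pt "0 0 0.05 0 0 0 0"

```text
t: 21.08
tcp_pos: [0.6214, -0.2222, 0.1555]
orientation: [[-0.994, 0.113, -0.0], [0.113, 0.994, 0.0], [0.0, 0.0, -1.0]]
ft_force: [-0.3, -0.2, -0.5]
grip_width: 0.0194
finger_force: 25.0
```

drive_tool --pt "0 0 0.02 0 0 0 0" --pt "0 0 0.035 0 0 0 0" --pt "0 0 0.05 0 0 0 0" --pt "0 0 0.05 0 0 0 0"

```text
t: 21.58
tcp_pos: [0.6213, -0.2222, 0.1451]
orientation: [[-0.994, 0.114, -0.001], [0.114, 0.994, 0.0], [0.001, 0.0, -1.0]]
ft_force: [0.1, -0.3, -1.2]
grip_width: 0.0194
finger_force: 25.0
```

drive_tool --pt "0 0 0.02 0 0 0 0" --pt "0 0 0.035 0 0 0 0" --pt "0 0 0.045 0 0 0 0" --pt "0 0 0.045 0 0 0 0"

```text
t: 22.08
tcp_pos: [0.6213, -0.222, 0.1365]
orientation: [[-0.994, 0.113, -0.0], [0.113, 0.994, 0.001], [0.001, 0.001, -1.0]]
ft_force: [-0.5, 1.3, 1.7]
grip_width: 0.0194
finger_force: 25.0
```

drive_tool --pt "0 0 0.01 0 0 0 0" --pt "0 0 0.02 0 0 0 0" --pt "0 0 0.02 0 0 0 0"

```text
t: 22.45
tcp_pos: [0.6215, -0.2221, 0.1363]
orientation: [[-0.994, 0.113, 0.0], [0.113, 0.994, 0.002], [-0.0, 0.002, -1.0]]
ft_force: [-10.1, 5.7, 25.3]
grip_width: 0.0193
finger_force: 25.0
```

drive_tool --pt "0 0 0 0 0 0 0.4" --pt "0 0 0 0 0 0 0.4" --pt "0 0 -0.15 0 0 0 0.4" --pt "0 0 -0.4 0 0 0 0.4" --pt "0 0 -0.6 0 0 0 0.4"

```text
t: 23.08
tcp_pos: [0.6216, -0.2226, 0.2537]
orientation: [[-0.994, 0.114, 0.0], [0.114, 0.994, -0.001], [-0.0, -0.001, -1.0]]
ft_force: [-0.0, -0.0, -0.5]
grip_width: 0.0365
finger_force: 0.0
```

drive_tool --pt "0.2 0.1 0 0 0 0.1 1" --pt "0.4 0.2 0 0 0 0.2 1" --pt "0.6 0.3 0 0 0 0.3 1" --pt "0.7 0.4 0 0 0 0.4 1" --pt "0.7 0.4 0 0 0 0.5 1"

```text
t: 23.7
tcp_pos: [0.4903, -0.1253, 0.2522]
orientation: [[-0.62, 0.785, -0.001], [0.785, 0.62, 0.001], [0.001, 0.0, -1.0]]
ft_force: [0.9, -0.1, -0.2]
grip_width: 0.0846
finger_force: 0.0
```

drive_tool --pt "0 0 0 0 0 0.1 1" --pt "0 0 0 0 0 0.2 1" --pt "0 0 0 0 0 0.3 1" --pt "0 0 0 0 0 0.4 1" --pt "0 0 0 0 0 0.5 1"

```text
t: 24.32
tcp_pos: [0.4915, -0.1271, 0.2522]
orientation: [[0.119, 0.993, -0.0], [0.993, -0.119, -0.001], [-0.001, 0.0, -1.0]]
ft_force: [-0.2, 0.5, 0.0]
grip_width: 0.092
finger_force: 0.0
```

```bash
python3 look.py i
cat > jars.py <<'E'
import sys
from m import *
C=[pickle.load(open(f'{n}_{sys.argv[1]}.pkl','rb')) for n in('top','side')]
for f in C:
    p=cloud(f); m=((p[...,2]>.053)&(p[...,2]<.072)&(p[...,0]>.42)&(p[...,0]<.7)&(p[...,1]>.12)&(p[...,1]<.42)).astype(np.uint8)
    n,l,st,_=cv2.connectedComponentsWithStats(m,connectivity=4)
    for i in range(1,n):
        if st[i,4]>30:
            q=p[l==i]; c,r=cv2.minEnclosingCircle((q[:,:2]*1000).astype(np.float32)); print(st[i,:2],len(q),'mean',np.round(q.mean(0),4),'circ',np.round(c,1),round(r,1))
    print()
E
python3 jars.py i
python3 - <<'E'
from m import *
goto(.53,.32,.2,-.113)
C=[pickle.load(open(n+'_i.pkl','rb')) for n in('top','side')]
cv2.imwrite('pics/i.png',np.hstack([C[0]['color'][90:290,160:400],C[1]['color'][100:300,150:390]]).repeat(1,0))
for f in C:
    p=cloud(f)
    for q in((.6181,.0967),(.6213,-.222)):
        s=p[(np.hypot(p[...,0]-q[0],p[...,1]-q[1])<.012)]; print(len(s),np.percentile(s[:,2],[50,75,90]).round(4) if len(s) else '')
E
```

```text
[226 151] 123 mean [0.689  0.1813 0.0603] circ [690.5 183. ] 26.2
[183 168] 228 mean [0.6269 0.3107 0.0623] circ [628.  310.8] 24.9
[217 168] 224 mean [0.6239 0.2112 0.0621] circ [624.9 211.5] 24.9
[180 199] 234 mean [0.5343 0.3195 0.0625] circ [534.5 320.1] 24.9
[214 205] 236 mean [0.5138 0.2206 0.0622] circ [514.  221.1] 24.9

[231 143] 114 mean [0.6284 0.3048 0.0602] circ [627.2 309.6] 28.5
[206 151] 121 mean [0.5344 0.3136 0.0599] circ [535.9 315.8] 26.1
[247 157] 131 mean [0.624  0.205  0.0603] circ [624.4 207.8] 27.5
[217 167] 141 mean [0.5141 0.215  0.0598] circ [513.9 219.4] 28.7

at [ 0.4915 -0.127   0.2522] yaw -0.114 rows>= 7.2 SHIFT [ 2.243 -0.063  0.259] TURN [-0.     0.001 -0.001] F [-0.8 -0.2  0.5] w 0.0917 t 24.43
149 [0.7356 0.7823 0.8301]
244 [0.6819 0.6968 0.7079]
1 [0.0728 0.0728 0.0728]
166 [0.0739 0.6392 0.6592]
```

View pics/i.png

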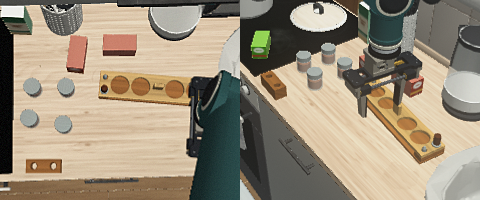

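Both lock pins are home: the knobs show at the deck's ends, and the grasp height is the same as it was in the stand. The four jars stand at (32,87), (66,87), (29,118) and (63,124) in the crop. I'll take jar 3 first.

drive_tool --pt "0.2 -0.01 0 0 0 0 0.9" --pt "0.42 -0.02 0 0 0 0 0.9" --pt "0.64 -0.03 0 0 0 0 0.9" --pt "0.86 -0.04 0.1 0 0 0 0.9" --pt "0.9 -0.04 0.2 0 0 0 0.9"

```text
t: 25.05
tcp_pos: [0.5041, 0.0564, 0.2119]
orientation: [[0.104, 0.995, 0.001], [0.995, -0.104, 0.001], [0.001, 0.001, -1.0]]
ft_force: [1.2, -0.1, 0.8]
grip_width: 0.0824
finger_force: 0.0
```

drive_tool --pt "0.24 -0.01 0 0 0 0 0.9" --pt "0.48 -0.02 0 0 0 0 0.9" --pt "0.7 -0.03 0 0 0 0 0.9" --pt "0.835 -0.04 0 0 0 0 0.9" --pt "0.835 -0.04 0 0 0 0 0.9"

```text
t: 25.68
tcp_pos: [0.5146, 0.2219, 0.212]
orientation: [[0.107, 0.994, -0.0], [0.994, -0.107, 0.0], [-0.0, -0.0, -1.0]]
ft_force: [0.0, -0.4, -0.2]
grip_width: 0.0827
finger_force: 0.0
```

```bash
python3 look.py k; python3 jars.py k; python3 -c "
from h import *
goto(.515,.2195,.12,-.115)"
```

```text
[226 151] 123 mean [0.6891 0.1812 0.0602] circ [691.2 183.1] 26.3

[240 144] 32 mean [0.6406 0.2953 0.0597] circ [638.4 298. ] 22.6
[213 151] 66 mean [0.5427 0.3075 0.0599] circ [540.3 314.2] 24.5
[269 155] 69 mean [0.6885 0.1758 0.0584] circ [690.7 178.5] 26.9
[247 157] 134 mean [0.6238 0.2045 0.0603] circ [626.6 206.8] 26.7
[217 167] 141 mean [0.5139 0.2145 0.0602] circ [516.6 216.1] 26.3

at [0.5149 0.2187 0.2122] yaw -0.113 rows>= 1.5 SHIFT [0.005 0.    0.461] TURN [-0.     0.001  0.002] F [ 0.3 -0.3  0.7] w 0.0826 t 25.77
```

drive_tool --pt "0.004 0 0.15 0 0 0 0.9" --pt "0.004 0 0.3 0 0 0 0.9" --pt "0.004 0 0.42 0 0 0 0.9" --pt "0.004 0 0.46 0 0 0 0.9" --pt "0.004 0 0.46 0 0 0 0.9" --grip_force 12

```text
t: 26.4
tcp_pos: [0.5153, 0.2193, 0.1206]
orientation: [[0.115, 0.993, -0.0], [0.993, -0.115, -0.001], [-0.001, -0.0, -1.0]]
ft_force: [-0.3, 0.0, 0.7]
grip_width: 0.0825
finger_force: 0.0
```

drive_tool --pt "0 0 0 0 0 0 0.6" --pt "0 0 0 0 0 0 0.5" --pt "0 0 0 0 0 0 0.4" --pt "0 0 0 0 0 0 0.4" --pt "0 0 0 0 0 0 0.4"

```text
t: 27.02
tcp_pos: [0.5151, 0.2207, 0.1209]
orientation: [[0.113, 0.994, 0.0], [0.994, -0.113, 0.0], [0.001, 0.0, -1.0]]
ft_force: [-1.2, 0.1, 3.8]
grip_width: 0.0496
finger_force: 12.0
```

drive_tool --pt "0 0 -0.05 0 0 0 0.4" --pt "0 0 -0.15 0 0 0 0.4" --pt "0 0 -0.3 0 0 0 0.4" --pt "0 0 -0.45 0 0 0 0.4" --pt "0 0 -0.45 0 0 0 0.4"

```text
t: 27.65
tcp_pos: [0.5163, 0.221, 0.2135]
orientation: [[0.114, 0.994, 0.005], [0.994, -0.114, 0.003], [0.004, 0.004, -1.0]]
ft_force: [0.4, -0.2, -1.7]
grip_width: 0.0499
finger_force: 12.0
```

```bash
python3 -c "
from h import *
goto(.6066,-.1747,.21,-.115)"
```

```text
at [0.5163 0.221  0.2135] yaw -0.114 rows>= 6.5 SHIFT [-1.914  0.673  0.013] TURN [ 0.003 -0.002  0.001] F [ 0.4 -0.2 -1.7] w 0.0499 t 27.65
```

drive_tool --pt "-0.15 0.05 0 0 0 0 0.4" --pt "-0.35 0.12 0 0 0 0 0.4" --pt "-0.55 0.19 0 0 0 0 0.4" --pt "-0.75 0.26 0 0 0 0 0.4" --pt "-0.95 0.33 0 0 0 0 0.4"

```text
t: 28.28
tcp_pos: [0.5586, 0.023, 0.2098]
orientation: [[0.113, 0.994, -0.001], [0.994, -0.113, -0.0], [-0.0, -0.001, -1.0]]
ft_force: [0.3, -0.0, -1.5]
grip_width: 0.0499
finger_force: 12.0
```

drive_tool --pt "-0.2 0.07 0 0 0 0 0.4" --pt "-0.45 0.16 0 0 0 0 0.4" --pt "-0.7 0.25 0 0 0 0 0.4" --pt "-0.9 0.32 0 0 0 0 0.4" --pt "-0.965 0.34 0 0 0 0 0.4"

```text
t: 28.9
tcp_pos: [0.6039, -0.1787, 0.2098]
orientation: [[0.118, 0.993, -0.001], [0.993, -0.118, -0.001], [-0.002, -0.001, -1.0]]
ft_force: [-0.5, 0.1, -2.5]
grip_width: 0.0498
finger_force: 12.0
```

drive_tool --pt "0 0 0.05 0 0 0 0.4" --pt "0 0 0.1 0 0 0 0.4" --pt "0 0 0.13 0 0 0 0.4" --pt "0 0 0.13 0 0 0 0.4"

```text
t: 29.4
tcp_pos: [0.6045, -0.1739, 0.1837]
orientation: [[0.112, 0.994, -0.001], [0.994, -0.112, 0.001], [0.0, -0.001, -1.0]]
ft_force: [0.7, 0.3, -1.1]
grip_width: 0.0496
finger_force: 12.0
```

```bash
cat > chk.py <<'E'
import sys
from m import *
tag,x,y,=sys.argv[1],float(sys.argv[2]),float(sys.argv[3])
goto(x,y,.134,-.115)
s=manip.get_state();p=s['tcp_pos']
C=[pickle.load(open(f'{n}_{tag}.pkl','rb')) for n in('top','side')]
th=np.linspace(0,2*np.pi,40); r=[]
for f in C:
    u,v=proj(f,[x,y,.06])[0]; M=cv2.getRotationMatrix2D((u,v),0,5); M[:,2]+=np.array([200,200])-[u,v]
    a=cv2.warpAffine(f['color'],M,(400,400),flags=cv2.INTER_CUBIC)
    for c,z,R,col in(((x,y),.04,.028,(0,0,255)),((p[0],p[1]),p[2]-.121,.025,(255,0,0))):
        q=proj(f,np.c_[c[0]+R*np.cos(th),c[1]+R*np.sin(th),0*th+z]); q=q@M[:,:2].T+M[:,2]; cv2.polylines(a,[q.astype(np.int32)],True,col,1)
    r.append(a)
cv2.imwrite(f'pics/{tag}.png',np.hstack(r))
E
python3 look.py l; python3 chk.py l .6066 -.1747
```

```text
at [ 0.6048 -0.1747  0.1846] yaw -0.113 rows>= 0.8 SHIFT [0.001 0.009 0.253] TURN [ 0.    -0.     0.001] F [-0.2  0.  -1.6] w 0.0494 t 29.5
```

View pics/l.png

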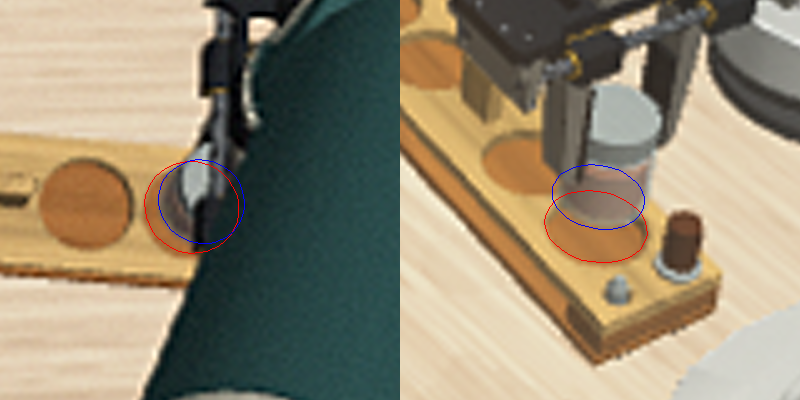

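In the side view the jar foot sits about 1 px right of its hole (edges near 655 and 650). I'll nudge +y by 1 mm and lower gently.

drive_tool --pt "0.007 0.006 0.04 0 0 0 0.4" --pt "0.007 0.006 0.08 0 0 0 0.4" --pt "0.007 0.006 0.11 0 0 0 0.4" --pt "0.007 0.006 0.13 0 0 0 0.4" --pt "0.007 0.006 0.13 0 0 0 0.4"

```text
t: 30.12
tcp_pos: [0.6058, -0.1741, 0.1581]
orientation: [[0.114, 0.994, -0.001], [0.994, -0.114, 0.0], [-0.0, -0.001, -1.0]]
ft_force: [0.4, -0.2, -1.4]
grip_width: 0.0496
finger_force: 12.0
```

drive_tool --pt "0 0 0.02 0 0 0 0.4" --pt "0 0 0.04 0 0 0 0.4" --pt "0 0 0.04 0 0 0 0.4"

```text
t: 30.5
tcp_pos: [0.6058, -0.1739, 0.1501]
orientation: [[0.113, 0.994, -0.001], [0.994, -0.113, 0.0], [0.0, -0.001, -1.0]]
ft_force: [-0.2, -0.1, -0.8]
grip_width: 0.0496
finger_force: 12.0
```

drive_tool --pt "0 0 0.02 0 0 0 0.4" --pt "0 0 0.04 0 0 0 0.4" --pt "0 0 0.06 0 0 0 0.4" --pt "0 0 0.068 0 0 0 0.4" --pt "0 0 0.073 0 0 0 0.4"

```text
t: 31.12
tcp_pos: [0.606, -0.174, 0.1358]
orientation: [[0.113, 0.994, -0.0], [0.994, -0.113, -0.0], [-0.0, -0.0, -1.0]]
ft_force: [-0.3, 0.3, -1.6]
grip_width: 0.05
finger_force: 12.0
```

drive_tool --pt "0 0 0 0 0 0 0.4"

```text
t: 31.25
tcp_pos: [0.606, -0.174, 0.1359]
orientation: [[0.113, 0.994, 0.0], [0.994, -0.113, 0.0], [0.0, -0.0, -1.0]]
ft_force: [0.3, -0.2, -1.2]
grip_width: 0.0499
finger_force: 12.0
```

drive_tool --pt "0 0 0.005 0 0 0 0.4" --pt "0 0 0.005 0 0 0 0.6" --pt "0 0 0.005 0 0 0 0.75" --pt "0 0 0.005 0 0 0 0.8"

```text
t: 31.75
tcp_pos: [0.6061, -0.174, 0.1351]
orientation: [[0.113, 0.994, 0.0], [0.994, -0.113, -0.0], [-0.0, 0.0, -1.0]]
ft_force: [0.2, -0.4, -0.2]
grip_width: 0.0724
finger_force: 0.0
```

drive_tool --pt "0 0 -0.1 0 0 0 0.8" --pt "0 0 -0.3 0 0 0 0.8" --pt "0 0 -0.4 0 0 0 0.8"

```text
t: 32.12
tcp_pos: [0.607, -0.1746, 0.2182]
orientation: [[0.114, 0.994, 0.004], [0.994, -0.114, -0.001], [-0.0, 0.004, -1.0]]
ft_force: [0.3, 0.1, 0.3]
grip_width: 0.0737
finger_force: 0.0
```

drive_tool --pt "0.2 -0.04 0 0 0 0 0.9" --pt "0.45 -0.1 0 0 0 0 0.9" --pt "0.7 -0.15 0 0 0 0 0.9" --pt "0.9 -0.2 0 0 0 0 0.9"

```text
t: 32.62
tcp_pos: [0.5865, 0.0119, 0.2155]
orientation: [[0.112, 0.994, 0.001], [0.994, -0.112, 0.001], [0.001, 0.0, -1.0]]
ft_force: [0.9, 0.1, -0.2]
grip_width: 0.0825
finger_force: 0.0
```

```bash
python3 look.py n; python3 jars.py n; python3 -c "
from h import *
goto(.5355,.3185,.212,-.115)"
```

```text
[226 151] 124 mean [0.6891 0.1817 0.0608] circ [690.4 182.9] 26.2
[183 168] 228 mean [0.6271 0.3108 0.0621] circ [628.1 311.4] 25.1
[217 168] 222 mean [0.6239 0.2113 0.0622] circ [625.3 211.2] 25.3
[180 199] 236 mean [0.5341 0.3192 0.0624] circ [534.5 320. ] 25.1

[231 143] 119 mean [0.6275 0.3047 0.0599] circ [629.2 308.3] 28.6
[206 151] 122 mean [0.5338 0.3131 0.0603] circ [533.8 315. ] 26.5
[247 157] 81 mean [0.6163 0.2056 0.0602] circ [622.8 207.2] 25.1

at [0.5862 0.0156 0.2149] yaw -0.105 rows>= 4.9 SHIFT [ 1.479 -0.411  0.02 ] TURN [-0.001 -0.002  0.006] F [-0.9  0.   0.1] w 0.0823 t 32.73
```

drive_tool --pt "0.2 -0.05 0 0 0 0 0.9" --pt "0.42 -0.12 0 0 0 0 0.9" --pt "0.64 -0.18 0 0 0 0 0.9" --pt "0.8 -0.22 0 0 0 0 0.9"

```text
t: 33.22
tcp_pos: [0.5609, 0.1749, 0.2154]
orientation: [[0.112, 0.994, 0.0], [0.994, -0.112, 0.001], [0.001, 0.0, -1.0]]
ft_force: [0.6, -0.4, -0.0]
grip_width: 0.0828
finger_force: 0.0
```

drive_tool --pt "0.2 -0.05 0 0 0 0.003 0.9" --pt "0.42 -0.12 0 0 0 0.006 0.9" --pt "0.6 -0.17 0 0 0 0.006 0.9" --pt "0.68 -0.19 0 0 0 0.006 0.9" --pt "0.68 -0.19 0 0 0 0.006 0.9"

```text
t: 33.85
tcp_pos: [0.5389, 0.3128, 0.215]
orientation: [[0.122, 0.993, 0.0], [0.993, -0.122, -0.0], [-0.0, 0.0, -1.0]]
ft_force: [-0.5, -0.3, -1.0]
grip_width: 0.0827
finger_force: 0.0
```

```bash
python3 -c "
from h import *
goto(.5355,.3183,.12,-.115)"
```

```text
at [0.5389 0.3128 0.215 ] yaw -0.122 rows>= 1.5 SHIFT [ 0.025 -0.02   0.475] TURN [ 0.     0.    -0.005] F [-0.5 -0.3 -1. ] w 0.0827 t 33.85
```

drive_tool --pt "0.025 -0.02 0.15 0 0 -0.005 0.9" --pt "0.025 -0.02 0.3 0 0 -0.005 0.9" --pt "0.025 -0.02 0.42 0 0 -0.005 0.9" --pt "0.025 -0.02 0.475 0 0 -0.005 0.9" --pt "0.025 -0.02 0.475 0 0 -0.005 0.9" --grip_force 12

```text
t: 34.48
tcp_pos: [0.536, 0.3166, 0.1197]
orientation: [[0.117, 0.993, -0.0], [0.993, -0.117, -0.001], [-0.001, -0.0, -1.0]]
ft_force: [0.5, -0.6, 0.0]
grip_width: 0.0824
finger_force: 0.0
```

drive_tool --pt "0 0 0 0 0 0 0.6" --pt "0 0 0 0 0 0 0.5" --pt "0 0 0 0 0 0 0.4" --pt "0 0 0 0 0 0 0.4" --pt "0 0 0 0 0 0 0.4"

```text
t: 35.1
tcp_pos: [0.5356, 0.3185, 0.1204]
orientation: [[0.115, 0.993, 0.0], [0.993, -0.115, 0.001], [0.001, 0.0, -1.0]]
ft_force: [-1.0, 0.0, 3.8]
grip_width: 0.0495
finger_force: 12.0
```

drive_tool --pt "0 0 -0.05 0 0 0 0.4" --pt "0 0 -0.15 0 0 0 0.4" --pt "0 0 -0.3 0 0 0 0.4" --pt "0 0 -0.45 0 0 0 0.4" --pt "0 0 -0.45 0 0 0 0.4"

```text
t: 35.72
tcp_pos: [0.5369, 0.3188, 0.2133]
orientation: [[0.115, 0.993, 0.005], [0.993, -0.115, 0.004], [0.004, 0.004, -1.0]]
ft_force: [-0.1, 1.2, -2.1]
grip_width: 0.0501
finger_force: 12.0
```

```bash
python3 -c "
from h import *
goto(.6134,-.1125,.21,-.115)"
```

```text
at [0.5369 0.3188 0.2133] yaw -0.115 rows>= 7.0 SHIFT [-2.098  0.628  0.01 ] TURN [ 0.003 -0.003 -0.   ] F [-0.1  1.2 -2.1] w 0.0501 t 35.73
```

drive_tool --pt "-0.15 0.05 0 0 0 0 0.4" --pt "-0.35 0.1 0 0 0 0 0.4" --pt "-0.57 0.17 0 0 0 0 0.4" --pt "-0.79 0.24 0 0 0 0 0.4" --pt "-1.0 0.3 0 0 0 0 0.4"

```text
t: 36.35
tcp_pos: [0.5717, 0.111, 0.2092]
orientation: [[0.115, 0.993, -0.001], [0.993, -0.115, -0.001], [-0.001, -0.001, -1.0]]
ft_force: [1.6, -1.2, -2.2]
grip_width: 0.05
finger_force: 12.0
```

drive_tool --pt "-0.22 0.07 0 0 0 0 0.4" --pt "-0.45 0.135 0 0 0 0 0.4" --pt "-0.68 0.2 0 0 0 0 0.4" --pt "-0.88 0.26 0 0 0 0 0.4" --pt "-1.0 0.3 0 0 0 0 0.4"

```text
t: 36.98
tcp_pos: [0.608, -0.0957, 0.2092]
orientation: [[0.118, 0.993, -0.001], [0.993, -0.118, -0.001], [-0.001, -0.001, -1.0]]
ft_force: [0.4, 0.0, -1.6]
grip_width: 0.0494
finger_force: 12.0
```

drive_tool --pt "-0.1 0.03 0 0 0 0 0.4" --pt "-0.1 0.03 0.06 0 0 0 0.4" --pt "-0.1 0.03 0.12 0 0 0 0.4" --pt "-0.1 0.03 0.13 0 0 0 0.4" --pt "-0.1 0.03 0.13 0 0 0 0.4"

```text
t: 37.6
tcp_pos: [0.6123, -0.1124, 0.1835]
orientation: [[0.114, 0.994, -0.001], [0.994, -0.114, 0.0], [0.0, -0.001, -1.0]]
ft_force: [-0.0, 0.2, -1.4]
grip_width: 0.0496
finger_force: 12.0
```

```bash
python3 look.py o; python3 chk.py o .6134 -.1125
```

```text
at [ 0.6125 -0.1129  0.1841] yaw -0.114 rows>= 0.8 SHIFT [0.003 0.004 0.251] TURN [ 0. -0.  0.] F [-0.4 -0.1 -1.2] w 0.0493 t 37.7
```

View pics/o.png

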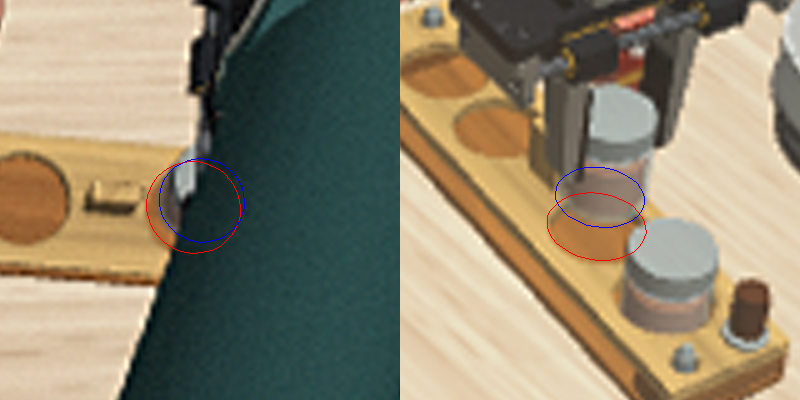

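Jar 3 stands upright in hole 0, near (670,275) in the side view, and this jar has the same small offset as before. I'll place it the same way, going by force from here because the picture budget is used up.

drive_tool --pt "0.006 0.004 0.04 0 0 0 0.4" --pt "0.006 0.004 0.08 0 0 0 0.4" --pt "0.006 0.004 0.11 0 0 0 0.4" --pt "0.006 0.004 0.13 0 0 0 0.4" --pt "0.006 0.004 0.13 0 0 0 0.4"

```text
t: 38.33
tcp_pos: [0.6131, -0.1124, 0.1575]
orientation: [[0.115, 0.993, -0.001], [0.993, -0.115, 0.0], [-0.0, -0.001, -1.0]]
ft_force: [0.4, 0.1, -1.2]
grip_width: 0.05
finger_force: 12.0
```

drive_tool --pt "0 0 0.02 0 0 0 0.4" --pt "0 0 0.04 0 0 0 0.4" --pt "0 0 0.04 0 0 0 0.4"

```text
t: 38.7
tcp_pos: [0.613, -0.1123, 0.1495]
orientation: [[0.115, 0.993, -0.001], [0.993, -0.115, 0.0], [0.0, -0.001, -1.0]]
ft_force: [0.3, -0.5, -1.3]
grip_width: 0.05
finger_force: 12.0
```

drive_tool --pt "0 0 0.02 0 0 0 0.4" --pt "0 0 0.04 0 0 0 0.4" --pt "0 0 0.06 0 0 0 0.4" --pt "0 0 0.068 0 0 0 0.4" --pt "0 0 0.073 0 0 0 0.4"

```text
t: 39.33
tcp_pos: [0.6132, -0.1124, 0.1352]
orientation: [[0.115, 0.993, -0.0], [0.993, -0.115, -0.0], [-0.0, -0.0, -1.0]]
ft_force: [-0.2, -0.0, -1.9]
grip_width: 0.0497
finger_force: 12.0
```

drive_tool --pt "0 0 0.004 0 0 0 0.4" --pt "0 0 0.004 0 0 0 0.6" --pt "0 0 0.004 0 0 0 0.75" --pt "0 0 0.004 0 0 0 0.8"

```text
t: 39.83
tcp_pos: [0.6134, -0.1124, 0.1347]
orientation: [[0.115, 0.993, 0.0], [0.993, -0.115, -0.0], [0.0, 0.0, -1.0]]
ft_force: [-0.2, -0.1, 0.2]
grip_width: 0.0725
finger_force: 0.0
```

drive_tool --pt "0 0 -0.1 0 0 0 0.8" --pt "0 0 -0.3 0 0 0 0.8" --pt "0 0 -0.4 0 0 0 0.8"

```text
t: 40.2
tcp_pos: [0.6142, -0.1129, 0.2177]
orientation: [[0.115, 0.993, 0.004], [0.993, -0.115, -0.0], [0.0, 0.004, -1.0]]
ft_force: [0.2, -0.1, -0.5]
grip_width: 0.0735
finger_force: 0.0
```

drive_tool --pt "0.2 -0.1 0 0 0 0 0.9" --pt "0.45 -0.2 0 0 0 0 0.9" --pt "0.7 -0.3 0 0 0 0 0.9" --pt "0.8 -0.4 0 0 0 0 0.9" --pt "0.8 -0.4 0 0 0 0 0.9"

```text
t: 40.83
tcp_pos: [0.5513, 0.0581, 0.2148]
orientation: [[0.111, 0.994, -0.0], [0.994, -0.111, 0.001], [0.001, -0.001, -1.0]]
ft_force: [0.5, -0.8, 0.2]
grip_width: 0.0829
finger_force: 0.0
```

```bash
python3 look.py p; python3 jars.py p; python3 -c "
from h import *
goto(.6285,.3095,.214,-.115)"
```

```text
[226 151] 124 mean [0.6891 0.1815 0.0603] circ [690.9 183. ] 26.3
[183 168] 227 mean [0.627  0.3108 0.0625] circ [628.2 311.4] 25.0
[217 168] 223 mean [0.6239 0.2111 0.0627] circ [624.1 212.5] 25.3

[269 155] 37 mean [0.687  0.1866 0.0578] circ [684.4 187. ] 24.3
[254 158] 51 mean [0.6325 0.1961 0.0601] circ [632.1 202.4] 25.2

at [0.5527 0.0551 0.2151] yaw -0.116 rows>= 4.2 SHIFT [1.307 0.23  0.006] TURN [ 0.001  0.    -0.   ] F [-0.5  0.3  0.8] w 0.083 t 40.92
```

drive_tool --pt "0.2 0.04 0 0 0 0 0.9" --pt "0.45 0.08 0 0 0 0 0.9" --pt "0.7 0.12 0 0 0 0 0.9" --pt "0.95 0.17 0 0 0 0 0.9"

```text
t: 41.42
tcp_pos: [0.6096, 0.24, 0.2149]
orientation: [[0.118, 0.993, 0.001], [0.993, -0.118, -0.001], [-0.0, 0.001, -1.0]]
ft_force: [0.5, 0.3, 0.5]
grip_width: 0.0827
finger_force: 0.0
```

drive_tool --pt "0.2 0.04 0 0 0 0 0.9" --pt "0.35 0.06 0 0 0 0 0.9" --pt "0.357 0.06 0 0 0 0 0.9" --pt "0.357 0.06 0 0 0 0 0.9"

```text
t: 41.92
tcp_pos: [0.6287, 0.3075, 0.2144]
orientation: [[0.118, 0.993, 0.0], [0.993, -0.118, -0.002], [-0.002, 0.0, -1.0]]
ft_force: [0.4, -0.5, -0.6]
grip_width: 0.0825
finger_force: 0.0
```

```bash
python3 -c "
from h import *
goto(.6285,.3095,.12,-.115)"
```

```text
at [0.6287 0.3075 0.2144] yaw -0.118 rows>= 1.5 SHIFT [ 0.011 -0.002  0.472] TURN [ 0.     0.001 -0.002] F [ 0.4 -0.5 -0.6] w 0.0825 t 41.92
```

drive_tool --pt "0.005 0 0.15 0 0 0 0.9" --pt "0.005 0 0.3 0 0 0 0.9" --pt "0.005 0 0.42 0 0 0 0.9" --pt "0.005 0 0.472 0 0 0 0.9" --pt "0.005 0 0.472 0 0 0 0.9" --grip_force 12

```text
t: 42.55
tcp_pos: [0.6281, 0.3105, 0.1197]
orientation: [[0.116, 0.993, -0.001], [0.993, -0.116, -0.001], [-0.001, -0.0, -1.0]]
ft_force: [-0.9, 0.0, 0.5]
grip_width: 0.0825
finger_force: 0.0
```

drive_tool --pt "0 0 0 0 0 0 0.6" --pt "0 0 0 0 0 0 0.5" --pt "0 0 0 0 0 0 0.4" --pt "0 0 0 0 0 0 0.4" --pt "0 0 0 0 0 0 0.4"

```text
t: 43.18
tcp_pos: [0.6283, 0.3113, 0.1206]
orientation: [[0.115, 0.993, 0.001], [0.993, -0.115, 0.0], [0.001, 0.001, -1.0]]
ft_force: [0.2, -0.3, 1.9]
grip_width: 0.0498
finger_force: 12.0
```

drive_tool --pt "0 0 -0.05 0 0 0 0.4" --pt "0 0 -0.15 0 0 0 0.4" --pt "0 0 -0.3 0 0 0 0.4" --pt "0 0 -0.45 0 0 0 0.4" --pt "0 0 -0.45 0 0 0 0.4"

```text
t: 43.8
tcp_pos: [0.6296, 0.3116, 0.2139]
orientation: [[0.115, 0.993, 0.005], [0.993, -0.115, 0.003], [0.004, 0.005, -1.0]]
ft_force: [0.5, 0.4, -1.4]
grip_width: 0.0497
finger_force: 12.0
```

```bash
python3 -c "
from h import *
goto(.6252,-.011,.21,-.115)"
```

```text
at [0.6296 0.3116 0.2139] yaw -0.115 rows>= 5.2 SHIFT [-1.605  0.164  0.014] TURN [ 0.003 -0.002 -0.   ] F [ 0.5  0.4 -1.4] w 0.0497 t 43.8
```

drive_tool --pt "-0.15 0.02 0 0 0 0 0.4" --pt "-0.35 0.04 0 0 0 0 0.4" --pt "-0.55 0.06 0 0 0 0 0.4" --pt "-0.75 0.08 0 0 0 0 0.4" --pt "-0.8 0.082 0 0 0 0 0.4"

```text
t: 44.42
tcp_pos: [0.6256, 0.1465, 0.2095]
orientation: [[0.12, 0.993, -0.001], [0.993, -0.12, -0.002], [-0.002, -0.001, -1.0]]
ft_force: [0.1, -0.4, -1.8]
grip_width: 0.0501
finger_force: 12.0
```

drive_tool --pt "-0.2 0.02 0 0 0 0 0.4" --pt "-0.4 0.04 0 0 0 0 0.4" --pt "-0.6 0.06 0 0 0 0 0.4" --pt "-0.75 0.08 0 0 0 0 0.4" --pt "-0.8 0.082 0 0 0 0 0.4"

```text
t: 45.05
tcp_pos: [0.6237, -0.0117, 0.2097]
orientation: [[0.117, 0.993, -0.001], [0.993, -0.117, -0.0], [-0.0, -0.0, -1.0]]
ft_force: [0.1, 0.1, -1.1]
grip_width: 0.0495
finger_force: 12.0
```

drive_tool --pt "0 0 0.05 0 0 0 0.4" --pt "0 0 0.1 0 0 0 0.4" --pt "0 0 0.13 0 0 0 0.4" --pt "0 0 0.13 0 0 0 0.4"

```text
t: 45.55
tcp_pos: [0.6235, -0.0096, 0.1832]
orientation: [[0.114, 0.994, -0.002], [0.994, -0.114, -0.0], [-0.0, -0.001, -1.0]]
ft_force: [0.4, -0.3, -1.0]
grip_width: 0.0499
finger_force: 12.0
```

```bash
python3 -c "
from h import *
goto(.6252,-.010,.158,-.115)"
```

```text
at [ 0.6235 -0.0096  0.1832] yaw -0.114 rows>= 0.4 SHIFT [-0.001  0.009  0.126] TURN [-0.001  0.     0.001] F [ 0.4 -0.3 -1. ] w 0.0499 t 45.55
```

drive_tool --pt "-0.001 0.007 0.04 0 0 0 0.4" --pt "-0.001 0.007 0.08 0 0 0 0.4" --pt "-0.001 0.007 0.11 0 0 0 0.4" --pt "-0.001 0.007 0.13 0 0 0 0.4" --pt "-0.001 0.007 0.13 0 0 0 0.4"

```text
t: 46.18
tcp_pos: [0.625, -0.0109, 0.1577]
orientation: [[0.115, 0.993, -0.001], [0.993, -0.115, -0.0], [-0.0, -0.001, -1.0]]
ft_force: [0.3, -0.3, -1.8]
grip_width: 0.05
finger_force: 12.0
```

drive_tool --pt "0 0 0.02 0 0 0 0.4" --pt "0 0 0.04 0 0 0 0.4" --pt "0 0 0.04 0 0 0 0.4"

```text
t: 46.55
tcp_pos: [0.625, -0.0108, 0.1497]
orientation: [[0.115, 0.993, -0.001], [0.993, -0.115, -0.0], [-0.0, -0.001, -1.0]]
ft_force: [0.5, 0.1, -1.7]
grip_width: 0.0498
finger_force: 12.0
```

drive_tool --pt "0 0 0.02 0 0 0 0.4" --pt "0 0 0.04 0 0 0 0.4" --pt "0 0 0.06 0 0 0 0.4" --pt "0 0 0.068 0 0 0 0.4" --pt "0 0 0.073 0 0 0 0.4"

```text
t: 47.18
tcp_pos: [0.6252, -0.0109, 0.1354]
orientation: [[0.115, 0.993, -0.0], [0.993, -0.115, -0.0], [-0.0, 0.0, -1.0]]
ft_force: [-0.1, -0.6, -1.5]
grip_width: 0.0496
finger_force: 12.0
```

drive_tool --pt "0 0 0.003 0 0 0 0.4" --pt "0 0 0.003 0 0 0 0.6" --pt "0 0 0.003 0 0 0 0.75" --pt "0 0 0.003 0 0 0 0.8"

```text
t: 47.68
tcp_pos: [0.6253, -0.0108, 0.1351]
orientation: [[0.115, 0.993, 0.0], [0.993, -0.115, 0.0], [0.0, 0.0, -1.0]]
ft_force: [1.2, 0.2, 0.3]
grip_width: 0.0726
finger_force: 0.0
```

drive_tool --pt "0 0 -0.1 0 0 0 0.8" --pt "0 0 -0.3 0 0 0 0.8" --pt "0 0 -0.4 0 0 0 0.8"

```text
t: 48.05
tcp_pos: [0.6262, -0.0112, 0.2181]
orientation: [[0.115, 0.993, 0.004], [0.993, -0.115, 0.0], [0.001, 0.004, -1.0]]
ft_force: [-0.2, -0.1, 0.2]
grip_width: 0.0737
finger_force: 0.0
```

drive_tool --pt "0.2 -0.1 0 0 0 -0.1 0.8" --pt "0.3 -0.3 0 0 0 -0.2 0.8" --pt "0.4 -0.5 0 0 0 -0.3 0.8" --pt "0.4 -0.7 0 0 0 -0.4 0.8" --pt "0.4 -0.7 0 0 0 -0.5 0.8"

```text
t: 48.68
tcp_pos: [0.4925, 0.0856, 0.2153]
orientation: [[-0.627, 0.779, -0.002], [0.779, 0.627, 0.001], [0.002, -0.001, -1.0]]
ft_force: [0.6, 0.2, -0.5]
grip_width: 0.0735
finger_force: 0.0
```

```bash
python3 look.py q; python3 jars.py q; python3 -c "
from h import *
goto(.6253,.210,.214,.67)"
```

```text
[226 151] 125 mean [0.6889 0.1813 0.0603] circ [690.8 183.1] 26.2
[217 168] 222 mean [0.6238 0.2114 0.0621] circ [624.7 211.7] 25.1

[269 155] 72 mean [0.6884 0.1752 0.0585] circ [691.6 177.9] 27.7
[251 157] 101 mean [0.6276 0.202  0.0609] circ [628.1 205.5] 28.3

at [0.4951 0.085  0.2157] yaw 0.671 rows>= 2.9 SHIFT [0.085 0.899 0.01 ] TURN [ 0.001 -0.     0.001] F [ 0.3 -0.   0.4] w 0.0737 t 48.77
```

drive_tool --pt "0.02 0.22 0 0 0 0 0.8" --pt "0.04 0.45 0 0 0 0 0.8" --pt "0.06 0.68 0 0 0 0 0.8" --pt "0.085 0.9 0 0 0 0 0.8" --pt "0.085 0.9 0 0 0 0 0.8"

```text
t: 49.4
tcp_pos: [0.6274, 0.2127, 0.2144]
orientation: [[-0.621, 0.783, 0.001], [0.783, 0.621, 0.0], [-0.001, 0.001, -1.0]]
ft_force: [-0.9, -0.3, -0.1]
grip_width: 0.0736
finger_force: 0.0
```

drive_tool --pt "0 0 0 0 0 0 0.8" --pt "0 0 0 0 0 0 0.8"

```text
t: 49.65
tcp_pos: [0.6255, 0.2084, 0.2151]
orientation: [[-0.619, 0.785, -0.0], [0.785, 0.619, -0.0], [-0.0, -0.001, -1.0]]
ft_force: [0.2, 0.3, -0.2]
grip_width: 0.0734
finger_force: 0.0
```

```bash
python3 -c "
from h import *
goto(.6253,.210,.12,.67)"
```

```text
at [0.6255 0.2084 0.2151] yaw 0.668 rows>= 1.5 SHIFT [0.007 0.004 0.475] TURN [-0.     0.    -0.002] F [ 0.2  0.3 -0.2] w 0.0734 t 49.65
```

drive_tool --pt "0.005 0.003 0.15 0 0 0 0.8" --pt "0.005 0.003 0.3 0 0 0 0.8" --pt "0.005 0.003 0.42 0 0 0 0.8" --pt "0.005 0.003 0.475 0 0 0 0.8" --pt "0.005 0.003 0.475 0 0 0 0.8" --grip_force 12

```text
t: 50.28
tcp_pos: [0.6254, 0.2104, 0.1197]
orientation: [[-0.62, 0.784, -0.001], [0.784, 0.62, -0.0], [0.0, -0.001, -1.0]]
ft_force: [1.0, 0.9, 1.1]
grip_width: 0.0737
finger_force: 0.0
```

drive_tool --pt "0 0 0 0 0 0 0.6" --pt "0 0 0 0 0 0 0.5" --pt "0 0 0 0 0 0 0.4" --pt "0 0 0 0 0 0 0.4" --pt "0 0 0 0 0 0 0.4"

```text
t: 50.9
tcp_pos: [0.6261, 0.2111, 0.1208]
orientation: [[-0.621, 0.784, 0.001], [0.784, 0.621, 0.001], [-0.0, 0.001, -1.0]]
ft_force: [-0.3, -0.3, 6.3]
grip_width: 0.0495
finger_force: 12.0
```

drive_tool --pt "0 0 -0.05 0 0 0 0.4" --pt "0 0 -0.15 0 0 0 0.4" --pt "0 0 -0.3 0 0 0 0.4" --pt "0 0 -0.45 0 0 0 0.4" --pt "0 0 -0.45 0 0 0 0.4"

```text
t: 51.52
tcp_pos: [0.6272, 0.2114, 0.2135]
orientation: [[-0.621, 0.784, 0.006], [0.784, 0.621, 0.002], [-0.002, 0.006, -1.0]]
ft_force: [-0.2, 0.3, -2.1]
grip_width: 0.0497
finger_force: 12.0
```

```bash
python3 -c "
from h import *
goto(.6323,.0505,.21,-.115)"
```

```text
at [0.6272 0.2114 0.2135] yaw 0.67 rows>= 4.2 SHIFT [-0.646 -0.48   0.015] TURN [ 0.004 -0.001  0.5  ] F [-0.2  0.3 -2.1] w 0.0497 t 51.52
```

drive_tool --pt "-0.1 -0.08 0 0 0 0.08 0.4" --pt "-0.25 -0.18 0 0 0 0.18 0.4" --pt "-0.4 -0.3 0 0 0 0.28 0.4" --pt "-0.55 -0.41 0 0 0 0.38 0.4" --pt "-0.65 -0.48 0 0 0 0.48 0.4"

```text
t: 52.15
tcp_pos: [0.6305, 0.0471, 0.2091]
orientation: [[0.091, 0.996, -0.001], [0.996, -0.091, -0.001], [-0.001, -0.001, -1.0]]
ft_force: [0.4, 1.9, -2.0]
grip_width: 0.0499
finger_force: 12.0
```

drive_tool --pt "0 0 0 0 0 0.02 0.4" --pt "0 0 0.05 0 0 0.02 0.4" --pt "0 0 0.1 0 0 0.02 0.4" --pt "0 0 0.13 0 0 0.02 0.4" --pt "0 0 0.13 0 0 0.02 0.4"

```text
t: 52.78
tcp_pos: [0.6308, 0.0499, 0.183]
orientation: [[0.114, 0.993, -0.001], [0.993, -0.114, -0.0], [-0.0, -0.001, -1.0]]
ft_force: [-0.0, 0.4, -1.2]
grip_width: 0.0501
finger_force: 12.0
```

```bash
python3 -c "
from h import *
goto(.6323,.0507,.158,-.115)"
```

```text
at [0.6308 0.0499 0.183 ] yaw -0.114 rows>= 0.4 SHIFT [0.005 0.007 0.125] TURN [-0.001  0.     0.   ] F [-0.   0.4 -1.2] w 0.0501 t 52.77
```

drive_tool --pt "0.005 0.006 0.04 0 0 0 0.4" --pt "0.005 0.006 0.08 0 0 0 0.4" --pt "0.005 0.006 0.11 0 0 0 0.4" --pt "0.005 0.006 0.13 0 0 0 0.4" --pt "0.005 0.006 0.13 0 0 0 0.4"

```text
t: 53.4
tcp_pos: [0.6323, 0.0503, 0.1575]
orientation: [[0.115, 0.993, -0.001], [0.993, -0.115, -0.0], [-0.0, -0.001, -1.0]]
ft_force: [0.2, -0.1, -0.9]
grip_width: 0.0497
finger_force: 12.0
```

drive_tool --pt "0 0 0.02 0 0 0 0.4" --pt "0 0 0.04 0 0 0 0.4" --pt "0 0 0.04 0 0 0 0.4"

```text
t: 53.78
tcp_pos: [0.6323, 0.0503, 0.1495]
orientation: [[0.115, 0.993, -0.001], [0.993, -0.115, -0.0], [-0.0, -0.001, -1.0]]
ft_force: [0.7, 0.3, -0.8]
grip_width: 0.05
finger_force: 12.0
```

Jar 1 is in its hole with no contact force. I'll finish lowering it, release, retreat and verify numerically.

drive_tool --pt "0 0 0.02 0 0 0 0.4" --pt "0 0 0.04 0 0 0 0.4" --pt "0 0 0.06 0 0 0 0.4" --pt "0 0 0.068 0 0 0 0.4" --pt "0 0 0.073 0 0 0 0.4"

```text
t: 54.4
tcp_pos: [0.6325, 0.0503, 0.1352]
orientation: [[0.115, 0.993, -0.0], [0.993, -0.115, -0.0], [-0.0, -0.0, -1.0]]
ft_force: [0.3, -0.1, -1.1]
grip_width: 0.0498
finger_force: 12.0
```

drive_tool --pt "0 0 0.003 0 0 0 0.4" --pt "0 0 0.003 0 0 0 0.6" --pt "0 0 0.003 0 0 0 0.75" --pt "0 0 0.003 0 0 0 0.8"

```text
t: 54.9
tcp_pos: [0.6326, 0.0503, 0.1349]
orientation: [[0.115, 0.993, 0.0], [0.993, -0.115, 0.0], [0.0, 0.0, -1.0]]
ft_force: [0.5, -0.4, -0.5]
grip_width: 0.0724
finger_force: 0.0
```

drive_tool --pt "0 0 -0.1 0 0 0 0.8" --pt "0 0 -0.3 0 0 0 0.8" --pt "0 0 -0.5 0 0 0 0.8" --pt "0 0 -0.6 0 0 0 0.8"

```text
t: 55.4
tcp_pos: [0.6334, 0.0501, 0.2582]
orientation: [[0.115, 0.993, 0.004], [0.993, -0.115, 0.001], [0.001, 0.004, -1.0]]
ft_force: [0.3, -0.2, -0.7]
grip_width: 0.0734
finger_force: 0.0
```

drive_tool --pt "0.2 -0.15 0 0 0 0 0.8" --pt "0.45 -0.3 0 0 0 0 0.8" --pt "0.7 -0.45 0 0 0 0 0.8" --pt "0.9 -0.6 0 0 0 0 0.8" --pt "1.0 -0.7 0 0 0 0 0.8"

```text
t: 56.02
tcp_pos: [0.5145, 0.2681, 0.2546]
orientation: [[0.111, 0.994, -0.001], [0.994, -0.111, 0.001], [0.0, -0.001, -1.0]]
ft_force: [-0.2, -0.7, 0.1]
grip_width: 0.0735
finger_force: 0.0
```

drive_tool --pt "0.2 -0.05 0 0 0 0 0.8" --pt "0.4 -0.1 0 0 0 0 0.8" --pt "0.4 -0.1 0 0 0 0 0.8" --pt "0.4 -0.1 0 0 0 0 0.8"

```text
t: 56.52
tcp_pos: [0.5058, 0.346, 0.2546]
orientation: [[0.115, 0.993, -0.0], [0.993, -0.115, -0.001], [-0.001, -0.0, -1.0]]
ft_force: [0.0, 0.1, 0.1]
grip_width: 0.0734
finger_force: 0.0
```

```bash
python3 look.py z
python3 - <<'E'
from m import *
C=[pickle.load(open(n+'_z.pkl','rb')) for n in('top','side')]
for f in C:
    p=cloud(f)
    for nm,x,y,r in(('w0',.606,-.174,.015),('w1',.6134,-.1124,.015),('w2',.6253,-.0108,.015),('w3',.6323,.0503,.015),('pinA',.6181,.0967,.006),('pinB',.6213,-.222,.006),('deckA',.638,.09,.004),('deckM',.6196,-.03+.0,.0)):
        s=p[(np.hypot(p[...,0]-x,p[...,1]-y)<r)&(p[...,2]<.2)]
        if len(s): A=np.c_[s[:,:2]-[x,y],np.ones(len(s))]; print(nm,len(s),'z',np.round(np.percentile(s[:,2],[10,50,90]),4),'tilt',np.linalg.lstsq(A,s[:,2],rcond=None)[0][:2].round(3))
    m=((p[...,2]>.066)&(p[...,2]<.084)&(p[...,0]>.55)&(p[...,0]<.66)&(p[...,1]>-.25)&(p[...,1]<.12)).astype(np.uint8)
    n,l,st,_=cv2.connectedComponentsWithStats(m,connectivity=4)
    for i in range(1,n):
        if st[i,4]>15: print('   comp',st[i,4],p[l==i].mean(0).round(4))
s=manip.get_state(); print(s['t'],s['tcp_pos'],s['ft_force'])
E
```

```text
w0 80 z [0.074  0.0766 0.0793] tilt [0.005 0.028]
w1 84 z [0.074  0.0766 0.0798] tilt [0.031 0.016]
w2 82 z [0.0734 0.0765 0.0798] tilt [-0.014  0.01 ]
w3 83 z [0.0742 0.0768 0.0793] tilt [ 0.026 -0.063]
pinA 13 z [0.0716 0.0755 0.0768] tilt [-0.387  0.205]
pinB 13 z [0.0726 0.075  0.0764] tilt [-0.047  0.248]
deckA 4 z [0.039  0.0405 0.0418] tilt [1.121 0.072]
   comp 233 [0.6303 0.0514 0.0763]
   comp 231 [ 0.6235 -0.0096  0.0762]
   comp 235 [ 0.6113 -0.1087  0.0764]
   comp 239 [ 0.6041 -0.1712  0.0759]
   comp 40 [ 0.6184 -0.2188  0.0733]
   comp 44 [ 0.6156 -0.0599  0.0747]
   comp 39 [0.6132 0.0984 0.0737]
w0 69 z [0.0737 0.0756 0.0784] tilt [0.062 0.01 ]
w1 64 z [0.0735 0.0753 0.0779] tilt [-0.014  0.   ]
w2 54 z [0.0726 0.0762 0.0778] tilt [0.023 0.069]
w3 46 z [0.0739 0.0752 0.0771] tilt [ 0.012 -0.005]
pinA 6 z [0.0565 0.0731 0.0742] tilt [1.111 2.134]
pinB 11 z [0.0705 0.0743 0.076 ] tilt [0.241 0.099]
deckA 1 z [0.0395 0.0395 0.0395] tilt [-0.  0.]
   comp 28 [0.614  0.0931 0.0717]
   comp 163 [0.6302 0.0452 0.0744]
   comp 177 [ 0.6235 -0.0173  0.0745]
   comp 243 [ 0.612  -0.108   0.0741]
   comp 226 [ 0.6035 -0.1788  0.0747]
   comp 39 [ 0.6183 -0.2247  0.0729]
56.625 [0.50623406 0.34525404 0.25479378] [-0.631575   -0.19261878 -0.5196299 ]
```

All four jar caps are at 76 mm, level and upright. Both lock pin knob tops are at about 74 mm and the deck top is at 40 mm, so everything matches the required heights.

```bash
python3 -c "
from plant import manip
print(manip.close_job())"
```

```text
the job is handed in; nothing more can be done
None
```

The job is handed in, with the deck seated flush, both lock pins home and all four jars upright in the rack; camera depth confirmed the heights just before hand-in, and no verdict came back.

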